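# Book in the cartons with the label reader

### The job

Book in the cartons at the back of the bench: turn the console's selector to the single bar, then take the label reader out of its dock and hold it steady for about four seconds over each carton's label, in the order from the tallest carton down to the lowest, about 15 cm from the label with the line of sight on its middle and the scan line along the label's long side. Then stand the reader upright in the middle of its dock again, let go of it, and turn the selector off, to the single dot. Do not touch the cartons, and leave the mug and the tape measure alone.

Things in the scene. Friction and masses are not known exactly. Their poses are not given: they have to be found in the camera images.
- reader_grip (a point): Grip point of the loose label reader (0.28 kg, 155 mm high), which stands upright on its foot in the dock. The grip is a grey upright bar, 30 (x) by 34 mm (y) in section; this point lies on its axis, 20 mm below its top, 135 mm above the foot's underside. Grasp across the 34 mm from above. z up along the grip; x points to the head's side. At first turned as the dock, within 0.1 rad.
- reader_foot (a point): Centre of the underside of the reader's foot (60 x 56 x 14 mm); axes as reader_grip. Carry the reader high: the vise at the left is 158 mm high and reaches x = 0.54, the grinder at the right is 242 mm high and reaches x = 0.48; a 25 mm strip runs along the bench's back edge.
- reader_window (a point): Middle of the reader's window, 40 mm ahead of the grip's axis, 84 mm above the foot's underside. x is the line of sight, which with the reader upright goes forward and down, 15 degrees off the vertical; y is the scan line. It reads 90 to 210 mm away, label centre within 18 mm of the line of sight each way, scan line within 20 and line of sight (off square to the label) within 45 degrees.
- reader_head: The reader's black head, 32 mm wide, rigid with the reader, sticking out ahead of the grip by up to 52 mm from its axis, 80 to 135 mm above the foot's underside; axes as reader_window, origin 1 mm behind it.
- dock_floor (a point): Middle of the dock's floor: a fixed black tray, 94 x 90 mm outside, 84 x 80 mm inside, floor 5 mm and rim 14 mm above the bench; z up. The reader's foot stands on this floor. The dock may be to either side of the console and is turned up to 0.3 rad.
- dial (a joint): Selector on the grey console, rad, 0 to 2.4, growing clockwise seen from above; stays where it is left (friction about 0.05 N m, no spring). 0 = white pointer at the single dot (off, end stop); 1.2 = at the single bar (read); 2.4 = at the double bar (end stop). At first between 1.8 and 2.4.
- dial_grip (a point): Grip point of the selector, on its axis, 59 mm above the bench. Grip bar 42 mm long, 14 mm thick, upright, its top 66 mm and foot 36 mm above the bench, on a 44 mm disc; pinch it across the 14 mm from above. The point turns with the knob: x lies along the bar, the white pointer stripe is on the bar's -x end. The console below is fixed, 100 x 100 x 22 mm.
- carton_tall_label (a point): Centre of the white bar-code label (36 x 64 mm, flat on top) of a loose plain brown cardboard carton, 70 x 85 x 78 mm high (about 0.3 kg, short side along x). The label lies 10 mm ahead (+x) and 8 mm to the right (-y) of the middle of the lid, 78 mm above the bench; y is its long side (across the bars), x its short side, z up. Stands at the back of the bench, x away from the robot within 0.3 rad. May be absent.
- carton_high_label (a point): Centre of the white bar-code label (36 x 64 mm, flat on top) of a loose blue printed carton, 60 x 85 x 60 mm high (about 0.3 kg, short side along x). The label lies in the middle of the lid, 60 mm above the bench; y is its long side (across the bars), x its short side, z up. Stands at the back of the bench, x away from the robot within 0.3 rad. May be absent.
- carton_mid_label (a point): Centre of the white bar-code label (36 x 64 mm, flat on top) of a loose yellow printed carton, 70 x 100 x 45 mm high (about 0.3 kg, short side along x). The label lies 8 mm to the robot's side (-x) and 12 mm to the left (+y) of the middle of the lid, 45 mm above the bench; y is its long side (across the bars), x its short side, z up. Stands at the back of the bench, x away from the robot within 0.3 rad. May be absent.
- carton_low_label (a point): Centre of the white bar-code label (36 x 64 mm, flat on top) of a loose plain brown cardboard carton, flat, 72 x 85 x 30 mm high (about 0.3 kg, short side along x). The label lies 10 mm to the right (-y) of the middle of the lid, 30 mm above the bench; y is its long side (across the bars), x its short side, z up. Stands at the back of the bench, x away from the robot within 0.3 rad. May be absent.
- mug: White mug with coffee, 95 mm high, a bystander at the right edge; leave alone.
- tape: Tape measure, 66 mm high, a bystander nearer the robot; leave alone.
There are look-alikes about, which are no part of the job. Leave any purple look-alike of the part that bears carton_low_label alone.

How it is judged (in metres and radians):
On the way, in this order (a step that is already met when the one before it is completed fails the run):
1. the selector is at the single bar while the reader stands in its dock (value of joint dial between 1.05 and 1.35 rad and x of reader_foot in the frame of dock_floor between -0.016 and 0.016 m and y of reader_foot in the frame of dock_floor between -0.016 and 0.016 m and z of reader_foot in the frame of dock_floor below 0.006 m and angle between reader_foot's own z axis and vertical below 0.1 rad), for 0.3 s.
2. the label of the tallest (78 mm) carton is read: line of sight on it, steady for 3 s (x of carton_tall_label in the frame of reader_window between 0.09 and 0.21 m and y of carton_tall_label in the frame of reader_window between -0.018 and 0.018 m and z of carton_tall_label in the frame of reader_window between -0.018 and 0.018 m and angle between the y axis of reader_window and the y axis of carton_tall_label, either way round below 0.35 rad and angle between the x axis of reader_window and the z axis of carton_tall_label, either way round below 0.8 rad), for 3 s.
3. the label of the 60 mm carton is read: line of sight on it, steady for 3 s (x of carton_high_label in the frame of reader_window between 0.09 and 0.21 m and y of carton_high_label in the frame of reader_window between -0.018 and 0.018 m and z of carton_high_label in the frame of reader_window between -0.018 and 0.018 m and angle between the y axis of reader_window and the y axis of carton_high_label, either way round below 0.35 rad and angle between the x axis of reader_window and the z axis of carton_high_label, either way round below 0.8 rad), for 3 s.
4. the label of the 45 mm carton is read: line of sight on it, steady for 3 s (x of carton_mid_label in the frame of reader_window between 0.09 and 0.21 m and y of carton_mid_label in the frame of reader_window between -0.018 and 0.018 m and z of carton_mid_label in the frame of reader_window between -0.018 and 0.018 m and angle between the y axis of reader_window and the y axis of carton_mid_label, either way round below 0.35 rad and angle between the x axis of reader_window and the z axis of carton_mid_label, either way round below 0.8 rad), for 3 s.
5. the label of the lowest (30 mm) carton is read: line of sight on it, steady for 3 s (x of carton_low_label in the frame of reader_window between 0.09 and 0.21 m and y of carton_low_label in the frame of reader_window between -0.018 and 0.018 m and z of carton_low_label in the frame of reader_window between -0.018 and 0.018 m and angle between the y axis of reader_window and the y axis of carton_low_label, either way round below 0.35 rad and angle between the x axis of reader_window and the z axis of carton_low_label, either way round below 0.8 rad), for 3 s.
6. the reader stands upright in its dock again, let go, the selector still at the single bar (all of step 1 and contact force between the fingers and reader below 0.1 N), for 0.3 s.
At the end, for the whole second after the job is handed in: The reader stands upright (within 0.1 rad) on the dock's floor, within 16 mm of its middle each way, released and at rest; the selector is within 0.15 rad of the single dot (x of reader_foot in the frame of dock_floor between -0.016 and 0.016 m and y of reader_foot in the frame of dock_floor between -0.016 and 0.016 m and z of reader_foot in the frame of dock_floor below 0.006 m and angle between reader_foot's own z axis and vertical below 0.1 rad and value of joint dial below 0.15 rad and contact force between the fingers and reader below 0.1 N and linear speed of reader_head below 0.02 m/s); the robot touches nothing.
It fails at once if a carton is touched by the reader or the robot (over 2 N) (contact force between any of reader, the arm, the fingers and carton_tall above 2 N or contact force between any of reader, the arm, the fingers and carton_high above 2 N or contact force between any of reader, the arm, the fingers and carton_mid above 2 N or contact force between any of reader, the arm, the fingers and carton_low above 2 N).
It fails at once if the mug or the tape measure is moved by more than 30 mm (distance of any of mug, tape from where it was at the start of the episode above 0.03 m).
Of carton_tall, carton_high, carton_mid, carton_low only 3 to 4 are there at a start; the rules pass over those that are not, and their reading is None.
At some moment in a run one of carton_tall, carton_high, carton_mid, carton_low may be knocked a few centimetres aside while the robot is not near it.
It also fails if it takes over 192 s, if anything falls off the work surface, if the arm or the gripper's body presses on something with over 40 N, if the wrist force passes 120 N, or if a joint passes its speed limit or range.

### The arm

A 6-joint arm with a two-finger parallel gripper is mounted at the origin on the work surface; the furniture and walls round the work are solid. World frame = base frame: x ahead of the robot, y to its left, z up, the work surface at z = 0. Lengths are in m, angles in degrees, forces in N, time in s.
With the tool pointing down it reaches from about 0.25 to 0.775 m from the base axis. Payload 8.9 kg.
Tool frame: the origin (TCP) lies between the finger pads; the fingertips stand 22 mm ahead of it and the grasp point (between the pads) lies 3 mm ahead of it (robot.tip_extent is the z of the fingertips in the tool frame, in m); z points along the fingers, y is the line along which they close (so a half turn about z gives the same grasp; the last joint's range is limited). The gripper opens to 85 mm and grips with 20 to 120 N. Pads are 22 mm wide; open, the fingers measure 114 mm over their backs; the gripper's body (76 mm by 85 mm) begins 54 mm behind the grasp point. The pads swing forward as they close: fully open they stand 13 mm farther back than shut.
Start: joints at [69.253, 16.656, -8.789, 64.555, 0, 82.019], TCP at [0.116, 0.512, 0.253] pointing down, gripper open.
Joint ranges: [-144.48, 144.48], [-52.06, 99.96], [-74.48, 78.29], [-112.23, 115.85], [-86.99, 84.42], [-180, 180]. Speed limits (degrees/s): [127.2, 127.2, 159.86, 180, 180, 180].

### API

Orientations are given as a 3x3 rotation matrix whose columns are the frame's x, y, z axes.
In Python, from cell import robot gives the robot as it stands.
- The arm moves only by the tool jog_arm, never from a script. Its argument "plan" is a list of rows, each an object of numbers: "x", "y", "z": the shift along the tool's x, y, z in mm; "wx", "wy", "wz": the turn, a rotation vector about the tool's x, y, z in degrees; "fingers": the opening, from 0 (shut) to 1 (fully open). In form: [{"x": .., "y": .., "z": .., "wx": .., "wy": .., "wz": .., "fingers": ..}, ...]. A call has 1 to 20 rows; each row is the pose to reach, as a shift and turn from the pose commanded when the call began, along the tool's axes at that moment; what a row does not reach only later rows make up. A row lasts 1/8 s, in which the tool goes at most 62.5 mm and 10.7 degrees, less where a joint would pass 70% of its speed; a pose out of reach is approached as far as the arm can. A call with a gripper value outside its range is refused whole. The fingers move at their own pace and stop on an object; "newtons" is the grip in N (left out, the last holds). Time passes only in rows, so rows that repeat a pose let the fingers close. It gives the time, the measured TCP pose, the force, the opening and the grip force at its end, in the units of the state.
- robot.get_state(): the state, without advancing time (a new reading comes with each control period).
- robot.get_image(name): name is "side" or "top"; returns a dict with "image" (384x512x3 uint8, red, green, blue), "mtx" (3x3 intrinsics, pixels), "rvec" (rotation vector, rad) and "tvec" (3), from world to camera coordinates, as OpenCV has them. Camera axes: x right, y down, z forward; pixel columns grow to the right and rows downward; lengths in m; the calibration is good to about 2 mm. A picture is of the moment at which its call begins. There is no depth.
- robot.finish_job(): hands the job in; it is judged then, once.
Trained networks look in the newest picture that a camera, given by its name, has taken for a name from the list of things; names that differ only in an ending like _2 or _b are one class to them, and where a whole thing is asked for, a point or a joint stands for the part that bears it (a point fixed in the world has none). Each returns a list of dicts, best first, with "p" (0 to 1); they miss things now and then, are a little off and sometimes report something else, mostly with a low value. They report only what shows in the picture. A call takes as long as a camera call. They do not tell look-alikes from the thing itself.
- robot.outline_of(camera, target): "pixels" (384x512 bool, what is visible of it) and "uv" ([column, row] in pixels, amid what is visible of it).
The state is a dict: "clock": time; "joint_positions": joint angles; "joint_vel": joint speeds; "joint_torque": joint torques, N m; "tcp_pos": TCP position; "orientation": TCP orientation; "wrist_force": force on the tool from outside, world axes, zero at the start; "wrist_torque": the same for the moment, N m; "grip_width": finger opening in m; "finger_force": force on a finger pad.
Only numpy, scipy, OpenCV 4.12 (cv2) and the standard library are available. Lean on these libraries where they do the work, as an engineer would, in place of code of your own. Each camera call takes 0.05 s, during which the arm holds its last target. There are 200 camera calls.

## Working session

There is one attempt and no reset: what is moved stays moved. The work goes in short steps, Python scripts to look and compute and a tool call to move; the robot and the scene stay as the last step left them, time stands still between calls to the robot, and variables do not carry over. Pictures are saved under pics/ and viewed, at most 14 in all, crops included, and the job is handed in when it is done.

Besides the shell and the picture viewer there is one more tool, called after "Call:" as a command line: name --argument value ..., lists and objects as JSON in quotes. jog_arm: Moves the arm, as the interface text tells. Its arguments: {"type":"object","properties":{"plan":{"type":"array"},"newtons":{"type":"number"}},"required":["plan"]}

```bash
mkdir -p pics; ls
cat > h.py <<'E'
import numpy as np, cv2
from cell import robot
def ray(im,uv):
    R,_=cv2.Rodrigues(np.array(im["rvec"],float)); t=np.array(im["tvec"],float).ravel()
    p=cv2.undistortPoints(np.array([[uv]],float),np.array(im["mtx"],float),None).ravel()
    return -R.T@t, R.T@np.array([p[0],p[1],1.])
def onz(im,uv,z):
    c,d=ray(im,uv); return c+d*(z-c[2])/d[2]
def proj(im,P):
    return cv2.projectPoints(np.array(P,float).reshape(-1,3),np.array(im["rvec"],float),np.array(im["tvec"],float),np.array(im["mtx"],float),None)[0].reshape(-1,2)
def snap(cam,fn=None):
    im=robot.get_image(cam)
    if fn: cv2.imwrite("pics/"+fn,cv2.cvtColor(im["image"],cv2.COLOR_RGB2BGR))
    return im
def tri(a,ua,b,ub):
    c1,d1=ray(a,ua);c2,d2=ray(b,ub)
    s=np.linalg.lstsq(np.c_[d1,-d2],c2-c1,rcond=None)[0]
    return (c1+d1*s[0]+c2+d2*s[1])/2
E
python3 - <<'E'
from h import *
np.set_printoptions(precision=4,suppress=True)
for cam in("top","side"):
    im=snap(cam,cam+"0.png"); print(cam,ray(im,(256,192)),im["mtx"])
    for n in("reader_grip","reader_foot","reader_head","dial","dial_grip","carton_tall_label","carton_high_label","carton_mid_label","carton_low_label","mug","tape"):
        for d in robot.outline_of(cam,n): print(n,round(d["p"],2),np.round(d["uv"],1),d["pixels"].sum())
s=robot.get_state();print(s["orientation"],s["tcp_pos"],s["clock"])
E
```

```text
pics
top (array([ 0.4292, -0.1294,  0.9661]), array([ 0.1058, -0.0145, -0.9943])) [[412.9019   0.     253.5962]
 [  0.     412.9019 189.5751]
 [  0.       0.       1.    ]]
reader_grip 0.95 [259.  175.8] 842
reader_foot 0.64 [256.6 172.1] 906
reader_head 0.6 [256.5 154. ] 159
dial 0.58 [256.8 173.4] 902
dial 0.55 [190.5 178.2] 303
dial_grip 0.75 [193.8 177.6] 287
carton_tall_label 0.98 [268.2 131.5] 1461
carton_tall_label 0.67 [213.1 134.4] 1178
carton_high_label 0.69 [260.5 156.8] 190
carton_high_label 0.16 [343.9 240.4] 1479
carton_mid_label 0.74 [167. 129.] 1631
carton_low_label 0.96 [212.7 130.1] 1275
carton_low_label 0.86 [317.7 173.6] 1228
mug 0.55 [343.3 242.3] 1546
tape 0.8 [177.5 242.9] 541
side (array([0.0881, 0.2424, 0.7992]), array([ 0.4978, -0.4069, -0.766 ])) [[407.9111   0.     254.0468]
 [  0.     407.9111 197.8142]
 [  0.       0.       1.    ]]
reader_grip 0.59 [255.8 190.8] 1248
reader_foot 0.59 [253.6 190.6] 1262
reader_head 0.55 [245.7 173.3] 116
dial 0.73 [207.4 232.6] 332
dial_grip 0.8 [204.7 232.6] 340
carton_tall_label 0.92 [228.6 168.9] 1217
carton_mid_label 0.94 [153.7 220.3] 1641
carton_low_label 0.95 [289.9 173.9] 410
carton_low_label 0.85 [194.9 197.1] 1007
carton_low_label 0.38 [257.6 190.9] 1326
mug 0.64 [362.9 187.7] 860
tape 0.9 [233.  287.9] 1006
[[-0.9753  0.221  -0.    ]
 [ 0.221   0.9753 -0.    ]
 [ 0.     -0.     -1.    ]] [0.116  0.512  0.2533] 1.2
```

Run:
```python
import cv2
a=cv2.imread("pics/top0.png")[90:270,110:370]; cv2.imwrite("pics/topc.png",cv2.resize(a,(780,540),interpolation=cv2.INTER_CUBIC))
a=cv2.imread("pics/side0.png")[120:320,110:380]; cv2.imwrite("pics/sidec.png",cv2.resize(a,(780,578),interpolation=cv2.INTER_CUBIC))
```

```text
(no output)
```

View pics/topc.png

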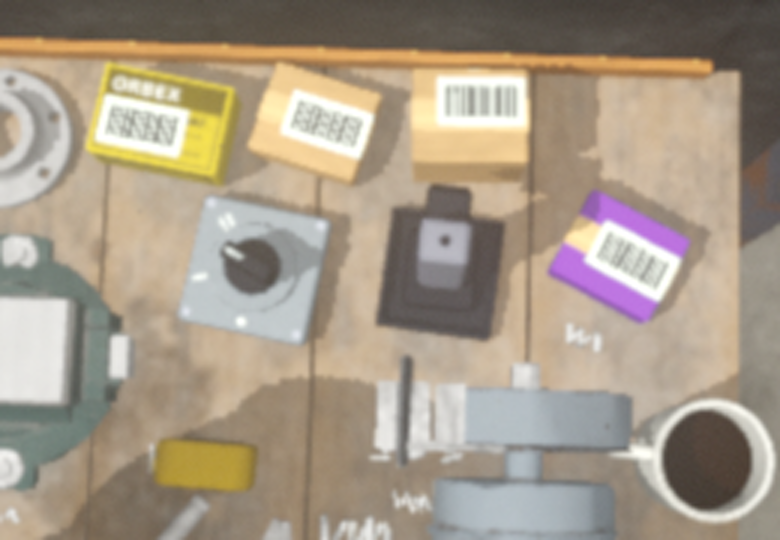

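View pics/sidec.png

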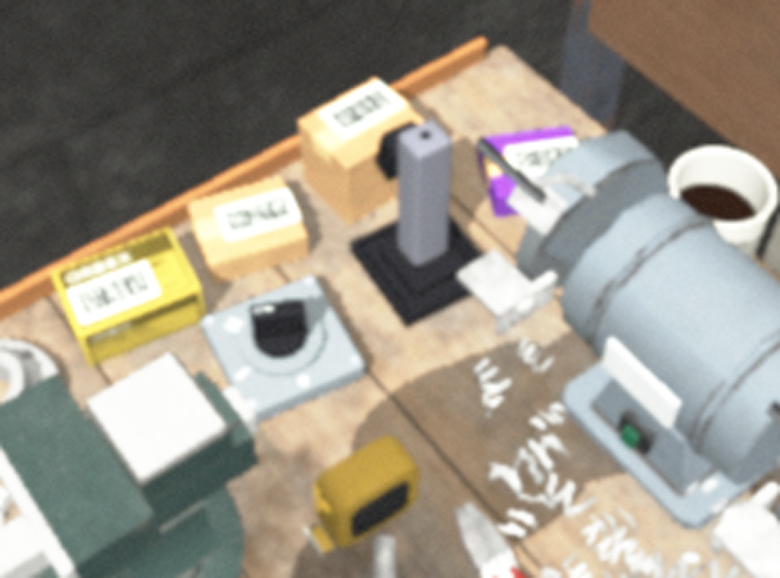

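The top picture (full pixels) shows the plain brown cartons at (268,131) and (213,131), and the yellow one at (167,129). The purple look-alike is at (318,174), there is no blue carton, and the mug is at (343,242). The reader in its dock is at (257,172) and the console knob at (193,178), with its pointer near the double bar. By the side view, the right brown carton is the tall one and the left is the low one. Next I'll measure them.

```bash
cat > meas.py <<'E'
from h import *
np.set_printoptions(precision=4,suppress=True)
def white(im,box,thr=165):
    a=im["image"].astype(int);m=((a.min(2)>thr)&(a.max(2)-a.min(2)<45)).astype(np.uint8)
    k=np.zeros_like(m);u0,v0,u1,v1=box;k[v0:v1,u0:u1]=m[v0:v1,u0:u1];return k
def label(im,box,z,thr=165):
    k=cv2.morphologyEx(white(im,box,thr),cv2.MORPH_CLOSE,np.ones((7,7)))
    n,l,s,_=cv2.connectedComponentsWithStats(k);i=1+s[1:,4].argmax()
    c,_=max(((c,cv2.contourArea(c)) for c in cv2.findContours((l==i).astype(np.uint8),0,2)[0]),key=lambda t:t[1])
    P=np.array([onz(im,p,z)[:2] for p in c.reshape(-1,2)],np.float32)
    r=cv2.minAreaRect(P*1000); b=cv2.boxPoints(r); e=[b[1]-b[0],b[2]-b[1]]; L=max(e,key=np.linalg.norm)
    L=L*np.sign(L[1]); return np.array(r[0])/1000,r[1],np.degrees(np.arctan2(-L[0],L[1]))  # yaw of label frame (y = long side)
E
python3 - <<'E'
from meas import *
t=snap("top");s=snap("side")
print("tall",label(t,(245,112,290,135),.078)); print(" low",label(t,(195,115,238,150),.030));print(" mid",label(t,(138,118,176,146),.045))
print("side tall",label(s,(220,145,260,170),.078)); print(" low",label(s,(180,183,218,206),.030));print(" mid",label(s,(130,205,170,235),.045))
# console white marks
for im,box,nm in((t,(168,152,222,206),"top"),(s,(175,215,240,268),"side")):
    n,l,st,c=cv2.connectedComponentsWithStats(white(im,box,185))
    for i in range(1,n): print(nm,c[i],st[i,4],"z22",onz(im,c[i],.022)[:2],"z66",onz(im,c[i],.066)[:2])
# dark: knob, dock
a=t["image"].astype(int);g=a.max(2)
def dark(box,th,z):
    u0,v0,u1,v1=box;k=np.zeros(g.shape,np.uint8);k[v0:v1,u0:u1]=g[v0:v1,u0:u1]<th
    c=max(cv2.findContours(k,0,2)[0],key=cv2.contourArea)
    P=np.array([onz(t,p,z)[:2] for p in cv2.convexHull(c).reshape(-1,2)],np.float32)*1000;return cv2.minAreaRect(P)
for th in(80,95):
  print("knob",dark((178,163,210,195),th,.05),"dock",dark((230,158,285,206),th,.014))
d=robot.outline_of("top","dial_grip")[0];ds=robot.outline_of("side","dial_grip")[0]
print("dial tri",tri(t,d["uv"],s,ds["uv"]))
# reader grip top: grey region
k=((g>95)&(a.max(2)-a.min(2)<45)).astype(np.uint8);m=np.zeros_like(k);m[160:188,246:270]=k[160:188,246:270]
c=max(cv2.findContours(m,0,2)[0],key=cv2.contourArea);print("grip px",cv2.minAreaRect(c),[onz(t,p,.155)[:2] for p in cv2.boxPoints(cv2.minAreaRect(c))])
print(robot.get_state()["clock"])
E
```

```text
tall (array([ 0.6777, -0.1687]), (36.165802001953125, 66.4332504272461), np.float32(1.9199357))
 low (array([ 0.6684, -0.0522]), (66.84890747070312, 37.27641296386719), np.float32(-16.852314))
 mid (array([0.6661, 0.0851]), (65.11769104003906, 51.33400344848633), np.float32(-9.603943))
side tall (array([ 0.6674, -0.1755]), (96.2845687866211, 72.78010559082031), np.float32(-37.33267))
 low (array([ 0.6709, -0.0444]), (84.44193267822266, 43.8669319152832), np.float32(-16.143541))
 mid (array([0.6661, 0.0861]), (66.91626739501953, 54.040077209472656), np.float32(-9.674955))
top [190.8002 181.1075] 1051 z22 [0.5501 0.0077] z66 [0.5445 0.0013]
top [186.8571 173.7143] 7 z22 [0.567  0.0175] z66 [0.5606 0.0107]
side [205.1701 242.3485] 1211 z22 [0.5464 0.0121] z66 [0.5204 0.0251]
side [201.375 226.5  ] 8 z22 [ 0.5881 -0.0051] z66 [0.5598 0.0089]
side [179.1756 261.2595] 131 z22 [0.5401 0.084 ] z66 [0.5145 0.0929]Traceback (most recent call last):
  File "<stdin>", line 16, in <module>
  File "<stdin>", line 13, in dark
ValueError: max() iterable argument is empty
```

```bash
cat >> meas.py <<'E'
def ortho(im,cx,cy,z,h=60,s=3):
    # +x up, +y left ; h half-size mm, s px/mm
    n=2*h*s; gx=cx+(n/2-np.arange(n))/s/1000; gy=cy+(n/2-np.arange(n))/s/1000
    X,Y=np.meshgrid(gx,gy,indexing="ij");uv=proj(im,np.c_[X.ravel(),Y.ravel(),np.full(X.size,z)]).astype(np.float32).reshape(n,n,2)
    return cv2.remap(cv2.cvtColor(im["image"],cv2.COLOR_RGB2BGR),uv[...,0],uv[...,1],cv2.INTER_CUBIC)
E
python3 - <<'E'
from meas import *
t=snap("top")
P=[ortho(t,.547,.005,.022),ortho(t,.547,.005,.066),ortho(t,.552,-.148,.014),ortho(t,.552,-.148,.155)]
for p in P:
    for i in range(0,360,30): cv2.line(p,(i,0),(i,4 if i%180 else 12),(0,0,255),1);cv2.line(p,(0,i),(4 if i%180 else 12,i),(0,0,255),1)
im=np.vstack([np.hstack(P[:2]),np.hstack(P[2:])]);cv2.imwrite("pics/o1.png",cv2.resize(im,(600,600)))
for th in(175,185,195): print("mid",th,label(t,(138,118,176,146),.045,th))
u=t["image"].astype(int).max(2); print(u[165:192:2,180:206:2]); print(u[172,230:285])
E
```

```text
mid 175 (array([0.6661, 0.0851]), (65.11769104003906, 51.33400344848633), np.float32(-9.603943))
mid 185 (array([0.6654, 0.0852]), (65.11769104003906, 49.96674728393555), np.float32(-9.603943))
mid 195 (array([0.6654, 0.0854]), (64.60955047607422, 49.96674728393555), np.float32(-9.603995))
[[200 204 236 224 209 194 195 194 192 181 177 193 193]
 [199 199 203 203 199 200 198 199 193 185 160 151 152]
 [199 198 198 190 194 183 155 140 138 146 151 151 150]
 [198 195 167 122 127 106  98  94  97 103 130 151 151]
 [192 191 147 223 172 106  94  93  96  95  97 137 150]
 [199 192 126 137 187 177 102  95  91  92  94 109 150]
 [200 198 151  97 102 108 101 100  95  93  93  97 142]
 [200 200 158  99  97  95 100 103 100  99  91  96 141]
 [199 198 169 104 100  99  97  96  99  97  86  99 143]
 [200 199 193 126 101  99  99  98  93  88  87 130 163]
 [204 202 200 184 124 101 100  98  97  97 130 185 198]
 [203 202 200 200 188 148 121 117 129 150 195 200 197]
 [202 199 199 200 200 197 192 192 197 198 197 196 180]
 [202 201 197 196 199 199 200 200 199 196 192 180 197]]
[206 205 206 205 205 205 202 193 166 126  98  94  93  98  98  97  97  98
 104 133 173 188 193 194 194 192 187 178 169 177 189 191 191 189 181 157
 124  98  92  90  90  91  92  91  90  89  96 123 148 158 159 161 164 163
 162]
```

View pics/o1.png

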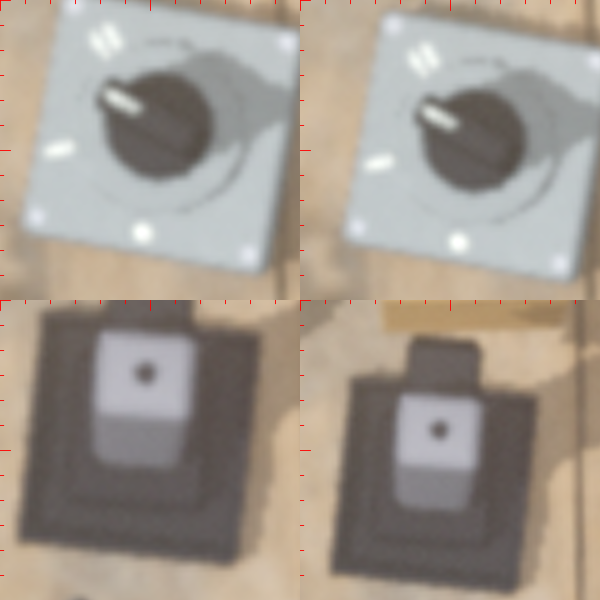

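The ortho views show:
- **Console:** centre about (0.554, 0.000), yaw about -10°.
- **Dial:** pointer at about 113° (1.97 rad), so the bar's yaw is about 57°.
- **Dock:** centre about (0.557, -0.144), yaw about -6°.
- **Reader:** grip top about (0.559, -0.143), yaw about -3.5°.

To reach the dial, the tool's y has to point at yaw -33°.

```bash
cat > go.py <<'E'
import sys
from h import *
from scipy.spatial.transform import Rotation as Ro
# usage: go.py x y z yaw_of_tool_y [more quadruples]; prints shifts from present pose
s=robot.get_state();p=np.array(s["tcp_pos"]);R=np.array(s["orientation"])
print("tcp",p.round(4),"yaw_y",np.degrees(np.arctan2(R[1,1],R[0,1])).round(2),"J",np.round(s["joint_positions"],1),"t",s["clock"],"w",s["grip_width"],"F",np.round(s["wrist_force"],1))
a=list(map(float,sys.argv[1:]))
for i in range(0,len(a),4):
    q=np.radians(a[i+3]);y=np.array([np.cos(q),np.sin(q),0]);z=np.array([0,0,-1.]);T=np.c_[np.cross(y,z),y,z]
    print(a[i:i+4],"xyz mm",(R.T@(np.array(a[i:i+3])-p)*1000).round(1),"w",np.degrees(Ro.from_matrix(R.T@T).as_rotvec()).round(2))
E
python3 go.py .5545 -.0005 .253 -33  .5545 -.0005 .12 -33
```

```text
tcp [0.116  0.512  0.2533] yaw_y 77.23 J [69.3 16.7 -8.8 64.6 -0.  82. ] t 1.35 w 0.08574362171376504 F [ 0.8  0.1 -0. ]
[0.5545, -0.0005, 0.253, -33.0] xyz mm [-5.409e+02 -4.030e+02  3.000e-01] w [ -0.     0.   110.23]
[0.5545, -0.0005, 0.12, -33.0] xyz mm [-540.9 -403.   133.3] w [ -0.     0.   110.23]
```

Call:
jog_arm --plan '[{"x": -541, "y": -403, "z": 0, "wz": 110, "fingers": 0.55}, {"x": -541, "y": -403, "z": 0, "wz": 110, "fingers": 0.55}, {"x": -541, "y": -403, "z": 0, "wz": 110, "fingers": 0.55}, {"x": -541, "y": -403, "z": 0, "wz": 110, "fingers": 0.55}, {"x": -541, "y": -403, "z": 0, "wz": 110, "fingers": 0.55}, {"x": -541, "y": -403, "z": 0, "wz": 110, "fingers": 0.55}, {"x": -541, "y": -403, "z": 0, "wz": 110, "fingers": 0.55}, {"x": -541, "y": -403, "z": 0, "wz": 110, "fingers": 0.55}, {"x": -541, "y": -403, "z": 0, "wz": 110, "fingers": 0.55}, {"x": -541, "y": -403, "z": 0, "wz": 110, "fingers": 0.55}, {"x": -541, "y": -403, "z": 0, "wz": 110, "fingers": 0.55}, {"x": -541, "y": -403, "z": 0, "wz": 110, "fingers": 0.55}, {"x": -541, "y": -403, "z": 0, "wz": 110, "fingers": 0.55}, {"x": -541, "y": -403, "z": 40, "wz": 110, "fingers": 0.55}, {"x": -541, "y": -403, "z": 80, "wz": 110, "fingers": 0.55}, {"x": -541, "y": -403, "z": 120, "wz": 110, "fingers": 0.55}, {"x": -541, "y": -403, "z": 120, "wz": 110, "fingers": 0.55}]'

```text
$.plan[0]: bad value
```

```bash
python3 go.py .5545 -.0005 .064 -33
python3 - <<'E'
from h import *
im=snap("side");a=cv2.cvtColor(im["image"],cv2.COLOR_RGB2BGR)[120:320,110:380]
cv2.imwrite("pics/s1.png",cv2.resize(a,(780,578),interpolation=cv2.INTER_CUBIC))
E
```

```text
tcp [0.116  0.512  0.2533] yaw_y 77.23 J [69.3 16.7 -8.8 64.6 -0.  82. ] t 1.35 w 0.08574362171376504 F [ 0.8  0.1 -0. ]
[0.5545, -0.0005, 0.064, -33.0] xyz mm [-540.9 -403.   189.3] w [ -0.     0.   110.23]
```

View pics/s1.png

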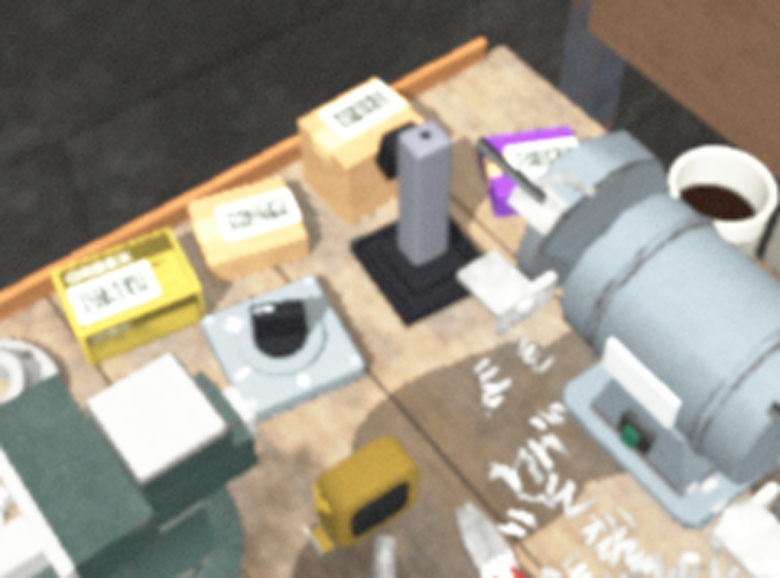

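The picture is unchanged because the call was refused, possibly for missing keys or a size limit. I'll try one row with every key.

Call:
jog_arm --plan '[{"x": -46, "y": -34, "z": 0, "wx": 0, "wy": 0, "wz": 9.5, "fingers": 0.55}]'

```text
clock: 1.52
tcp_pos: [0.1527, 0.47, 0.2531]
orientation: [[-0.926, 0.378, 0.0], [0.378, 0.926, 0.001], [0.0, 0.001, -1.0]]
wrist_force: [1.6, 0.5, -0.2]
grip_width: 0.0697
finger_force: 0.0
```

```bash
python3 go.py .5545 -.0005 .253 -33
```

```text
tcp [0.1527 0.47   0.2531] yaw_y 67.79 J [ 63.5  13.3 -13.4  63.3   0.   85.7] t 1.525 w 0.06966676419213887 F [ 1.6  0.5 -0.2]
[0.5545, -0.0005, 0.253, -33.0] xyz mm [-5.499e+02 -2.837e+02 -4.000e-01] w [ 2.0000e-02 -7.0000e-02  1.0079e+02]
```

Call:
jog_arm --plan '[{"x": -550, "y": -284, "z": 0, "wx": 0, "wy": 0, "wz": 101, "fingers": 0.55}, {"x": -550, "y": -284, "z": 0, "wx": 0, "wy": 0, "wz": 101, "fingers": 0.55}, {"x": -550, "y": -284, "z": 0, "wx": 0, "wy": 0, "wz": 101, "fingers": 0.55}, {"x": -550, "y": -284, "z": 0, "wx": 0, "wy": 0, "wz": 101, "fingers": 0.55}, {"x": -550, "y": -284, "z": 0, "wx": 0, "wy": 0, "wz": 101, "fingers": 0.55}, {"x": -550, "y": -284, "z": 0, "wx": 0, "wy": 0, "wz": 101, "fingers": 0.55}, {"x": -550, "y": -284, "z": 0, "wx": 0, "wy": 0, "wz": 101, "fingers": 0.55}, {"x": -550, "y": -284, "z": 0, "wx": 0, "wy": 0, "wz": 101, "fingers": 0.55}, {"x": -550, "y": -284, "z": 0, "wx": 0, "wy": 0, "wz": 101, "fingers": 0.55}, {"x": -550, "y": -284, "z": 0, "wx": 0, "wy": 0, "wz": 101, "fingers": 0.55}, {"x": -550, "y": -284, "z": 0, "wx": 0, "wy": 0, "wz": 101, "fingers": 0.55}, {"x": -550, "y": -284, "z": 60, "wx": 0, "wy": 0, "wz": 101, "fingers": 0.55}, {"x": -550, "y": -284, "z": 120, "wx": 0, "wy": 0, "wz": 101, "fingers": 0.55}, {"x": -550, "y": -284, "z": 120, "wx": 0, "wy": 0, "wz": 101, "fingers": 0.55}]'

```text
clock: 3.28
tcp_pos: [0.551, -0.0015, 0.1301]
orientation: [[0.548, 0.837, -0.008], [0.837, -0.548, 0.001], [-0.004, -0.008, -1.0]]
wrist_force: [-0.1, -0.5, -0.3]
grip_width: 0.047
finger_force: 0.0
```

```bash
python3 go.py .5545 -.0005 .064 -33
python3 - <<'E'
from h import *
im=snap("side");a=cv2.cvtColor(im["image"],cv2.COLOR_RGB2BGR)[120:320,110:380]
cv2.imwrite("pics/s2.png",cv2.resize(a,(780,578),interpolation=cv2.INTER_CUBIC))
E
```

```text
tcp [ 0.551  -0.0015  0.1301] yaw_y -33.22 J [ -7.8  25.4 -15.4  49.6   0.  115.5] t 3.275 w 0.04695807337225866 F [-0.1 -0.5 -0.3]
[0.5545, -0.0005, 0.064, -33.0] xyz mm [ 3.   2.9 66.1] w [-0.44  0.2  -0.21]
```

View pics/s2.png

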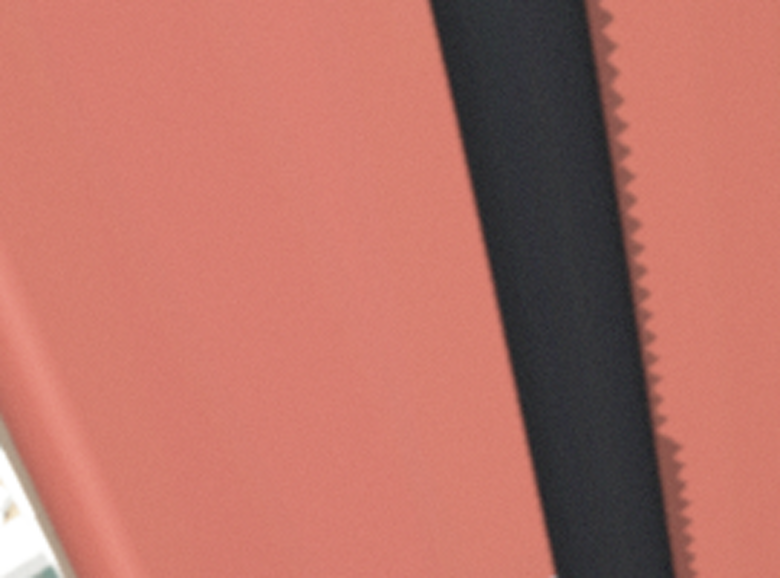

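The arm hides the scene from the side camera. The pose is still settling, so I'll descend slowly and then check.

Call:
jog_arm --plan '[{"x": 0, "y": 0, "z": 20, "wx": 0, "wy": 0, "wz": 0, "fingers": 0.55}, {"x": 0, "y": 0, "z": 40, "wx": 0, "wy": 0, "wz": 0, "fingers": 0.55}, {"x": 0, "y": 0, "z": 60, "wx": 0, "wy": 0, "wz": 0, "fingers": 0.55}, {"x": 0, "y": 0, "z": 68, "wx": 0, "wy": 0, "wz": 0, "fingers": 0.55}, {"x": 0, "y": 0, "z": 68, "wx": 0, "wy": 0, "wz": 0, "fingers": 0.55}, {"x": 0, "y": 0, "z": 68, "wx": 0, "wy": 0, "wz": 0, "fingers": 0.55}]'

```text
clock: 4.08
tcp_pos: [0.5557, -0.0026, 0.0667]
orientation: [[0.548, 0.836, 0.002], [0.836, -0.548, -0.0], [0.001, 0.002, -1.0]]
wrist_force: [0.4, -0.5, -0.9]
grip_width: 0.0469
finger_force: 0.0
```

Call:
jog_arm --newtons 35 --plan '[{"x": 1, "y": -1.5, "z": 2, "wx": 0, "wy": 0, "wz": 0, "fingers": 0.55}, {"x": 1, "y": -1.5, "z": 2, "wx": 0, "wy": 0, "wz": 0, "fingers": 0}, {"x": 1, "y": -1.5, "z": 2, "wx": 0, "wy": 0, "wz": 0, "fingers": 0}, {"x": 1, "y": -1.5, "z": 2, "wx": 0, "wy": 0, "wz": 0, "fingers": 0}, {"x": 1, "y": -1.5, "z": 2, "wx": 0, "wy": 0, "wz": 0, "fingers": 0}, {"x": 1, "y": -1.5, "z": 2, "wx": 0, "wy": 0, "wz": 0, "fingers": 0}, {"x": 1, "y": -1.5, "z": 2, "wx": 0, "wy": 0, "wz": 0, "fingers": 0}]'

```text
clock: 4.95
tcp_pos: [0.5541, -0.0008, 0.0635]
orientation: [[0.548, 0.836, 0.0], [0.836, -0.548, 0.0], [0.0, 0.0, -1.0]]
wrist_force: [-0.7, 1.8, 5.9]
grip_width: 0.0132
finger_force: 40.5
```

Call:
jog_arm --plan '[{"x": 0, "y": 0, "z": -1, "wx": 0, "wy": 0, "wz": -5, "fingers": 0}, {"x": 0, "y": 0, "z": -1, "wx": 0, "wy": 0, "wz": -12, "fingers": 0}, {"x": 0, "y": 0, "z": -1, "wx": 0, "wy": 0, "wz": -19, "fingers": 0}, {"x": 0, "y": 0, "z": -1, "wx": 0, "wy": 0, "wz": -26, "fingers": 0}, {"x": 0, "y": 0, "z": -1, "wx": 0, "wy": 0, "wz": -33, "fingers": 0}, {"x": 0, "y": 0, "z": -1, "wx": 0, "wy": 0, "wz": -40, "fingers": 0}, {"x": 0, "y": 0, "z": -1, "wx": 0, "wy": 0, "wz": -44.5, "fingers": 0}, {"x": 0, "y": 0, "z": -1, "wx": 0, "wy": 0, "wz": -44.5, "fingers": 0}, {"x": 0, "y": 0, "z": -1, "wx": 0, "wy": 0, "wz": -44.5, "fingers": 0}, {"x": 0, "y": 0, "z": -1, "wx": 0, "wy": 0, "wz": -44.5, "fingers": 0}]'

```text
clock: 6.2
tcp_pos: [0.5561, -0.0012, 0.0637]
orientation: [[-0.195, 0.981, 0.003], [0.981, 0.195, -0.0], [-0.001, 0.003, -1.0]]
wrist_force: [10.7, 0.2, -13.8]
grip_width: 0.0134
finger_force: 37.6
```

Call:
jog_arm --plan '[{"x": 0, "y": 0, "z": 0, "wx": 0, "wy": 0, "wz": 0, "fingers": 0.6}, {"x": 0, "y": 0, "z": 0, "wx": 0, "wy": 0, "wz": 0, "fingers": 0.6}, {"x": 0, "y": 0, "z": 0, "wx": 0, "wy": 0, "wz": 0, "fingers": 0.6}, {"x": 0, "y": 0, "z": -30, "wx": 0, "wy": 0, "wz": 0, "fingers": 0.6}, {"x": 0, "y": 0, "z": -80, "wx": 0, "wy": 0, "wz": 0, "fingers": 0.9}, {"x": 0, "y": 0, "z": -140, "wx": 0, "wy": 0, "wz": 0, "fingers": 0.9}, {"x": 0, "y": 0, "z": -190, "wx": 0, "wy": 0, "wz": 0, "fingers": 0.9}, {"x": 0, "y": 0, "z": -190, "wx": 0, "wy": 0, "wz": 0, "fingers": 0.9}, {"x": 0, "y": 0, "z": -190, "wx": 0, "wy": 0, "wz": 0, "fingers": 0.9}]'

```text
clock: 7.32
tcp_pos: [0.5536, -0.0008, 0.2537]
orientation: [[-0.195, 0.981, -0.001], [0.981, 0.195, 0.0], [0.0, -0.001, -1.0]]
wrist_force: [0.6, 0.0, -0.5]
grip_width: 0.0768
finger_force: 0.0
```

```bash
python3 go.py .5592 -.1432 .25 86.5 .5592 -.1432 .25 -93.5
```

```text
tcp [ 0.5536 -0.0008  0.2537] yaw_y 11.24 J [-7.6 19.8 -4.2 66.  -0.  71.1] t 7.325 w 0.07675854321331213 F [ 0.6  0.  -0.5]
[0.5592, -0.1432, 0.25, 86.5] xyz mm [-140.7  -22.3    3.7] w [-2.000e-02 -3.000e-02 -7.526e+01]
[0.5592, -0.1432, 0.25, -93.5] xyz mm [-140.7  -22.3    3.7] w [-3.0000e-02  3.0000e-02  1.0474e+02]
```

Call:
jog_arm --plan '[{"x": -141, "y": -22, "z": 0, "wx": 0, "wy": 0, "wz": -75, "fingers": 0.9}, {"x": -141, "y": -22, "z": 0, "wx": 0, "wy": 0, "wz": -75, "fingers": 0.9}, {"x": -141, "y": -22, "z": 0, "wx": 0, "wy": 0, "wz": -75, "fingers": 0.9}, {"x": -141, "y": -22, "z": 0, "wx": 0, "wy": 0, "wz": -75, "fingers": 0.9}, {"x": -141, "y": -22, "z": 0, "wx": 0, "wy": 0, "wz": -75, "fingers": 0.9}, {"x": -141, "y": -22, "z": 0, "wx": 0, "wy": 0, "wz": -75, "fingers": 0.9}, {"x": -141, "y": -22, "z": 0, "wx": 0, "wy": 0, "wz": -75, "fingers": 0.9}, {"x": -141, "y": -22, "z": 0, "wx": 0, "wy": 0, "wz": -75, "fingers": 0.9}, {"x": -141, "y": -22, "z": 0, "wx": 0, "wy": 0, "wz": -75, "fingers": 0.9}, {"x": -141, "y": -22, "z": 0, "wx": 0, "wy": 0, "wz": -75, "fingers": 0.9}]'

```text
clock: 8.57
tcp_pos: [0.5598, -0.1434, 0.2539]
orientation: [[-0.998, 0.068, -0.001], [0.068, 0.998, 0.0], [0.001, 0.0, -1.0]]
wrist_force: [0.6, -0.7, -0.1]
grip_width: 0.0769
finger_force: 0.0
```

```bash
python3 go.py .5592 -.1432 .143 86.5
python3 - <<'E'
from meas import *
a=snap("top","t3.png");s=snap("side")
A=cv2.resize(cv2.cvtColor(a["image"],cv2.COLOR_RGB2BGR)[100:270,110:380],(540,340)); 
O=ortho(a,.547,.005,.066,60,2)
S=cv2.resize(cv2.cvtColor(s["image"],cv2.COLOR_RGB2BGR)[130:280,140:360],(540,368))[:250]
c=np.zeros((590,780,3),np.uint8);c[:340,:540]=A;c[:240,540:]=O;c[340:590,:540]=S;cv2.imwrite("pics/c3.png",c)
E
```

```text
tcp [ 0.5598 -0.1434  0.2539] yaw_y 86.1 J [-21.6  22.5  -0.3  67.3  -0.  -17.7] t 8.575 w 0.07691475219307486 F [ 0.6 -0.7 -0.1]
[0.5592, -0.1432, 0.143, 86.5] xyz mm [5.000e-01 1.000e-01 1.109e+02] w [ 0.01 -0.04 -0.4 ]
```

View pics/c3.png

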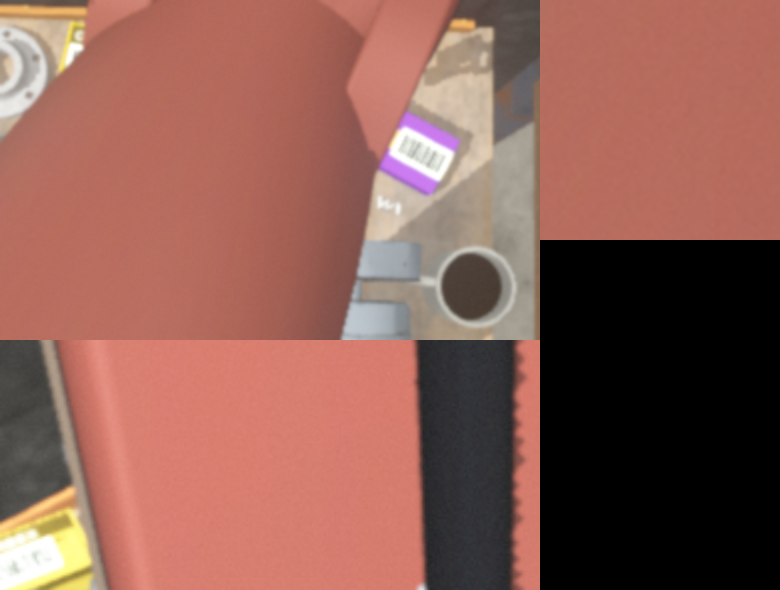

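The arm hides everything from both cameras. I'll swing aside to the left, check the dial, and re-measure.

Call:
jog_arm --plan '[{"x": 480, "y": 610, "z": 0, "wx": 0, "wy": 0, "wz": 0, "fingers": 0.9}, {"x": 480, "y": 610, "z": 0, "wx": 0, "wy": 0, "wz": 0, "fingers": 0.9}, {"x": 480, "y": 610, "z": 0, "wx": 0, "wy": 0, "wz": 0, "fingers": 0.9}, {"x": 480, "y": 610, "z": 0, "wx": 0, "wy": 0, "wz": 0, "fingers": 0.9}, {"x": 480, "y": 610, "z": 0, "wx": 0, "wy": 0, "wz": 0, "fingers": 0.9}, {"x": 480, "y": 610, "z": 0, "wx": 0, "wy": 0, "wz": 0, "fingers": 0.9}, {"x": 480, "y": 610, "z": 0, "wx": 0, "wy": 0, "wz": 0, "fingers": 0.9}, {"x": 480, "y": 610, "z": 0, "wx": 0, "wy": 0, "wz": 0, "fingers": 0.9}, {"x": 480, "y": 610, "z": 0, "wx": 0, "wy": 0, "wz": 0, "fingers": 0.9}, {"x": 480, "y": 610, "z": 0, "wx": 0, "wy": 0, "wz": 0, "fingers": 0.9}, {"x": 480, "y": 610, "z": 0, "wx": 0, "wy": 0, "wz": 0, "fingers": 0.9}, {"x": 480, "y": 610, "z": 0, "wx": 0, "wy": 0, "wz": 0, "fingers": 0.9}, {"x": 480, "y": 610, "z": 0, "wx": 0, "wy": 0, "wz": 0, "fingers": 0.9}, {"x": 480, "y": 610, "z": 0, "wx": 0, "wy": 0, "wz": 0, "fingers": 0.9}]'

```text
clock: 10.42
tcp_pos: [0.1198, 0.4979, 0.254]
orientation: [[-0.998, 0.064, -0.0], [0.064, 0.998, -0.0], [0.0, -0.0, -1.0]]
wrist_force: [1.3, -0.3, -0.7]
grip_width: 0.0769
finger_force: 0.0
```

```bash
python3 go.py
python3 - <<'E'
from meas import *
a=snap("top")
A=cv2.resize(cv2.cvtColor(a["image"],cv2.COLOR_RGB2BGR)[100:270,110:380],(540,340)); 
c=np.zeros((600,780,3),np.uint8);c[:340,:540]=A;c[:240,540:]=ortho(a,.547,.005,.066,60,2);c[240:480,540:]=ortho(a,.547,.005,.022,60,2)
c[340:580,:240]=ortho(a,.66,.087,.045,60,2);c[340:580,260:500]=ortho(a,.56,-.143,.155,60,2);cv2.imwrite("pics/c4.png",c)
print("tall",label(a,(245,112,290,135),.078)); print(" low",label(a,(195,115,238,150),.030));print(" mid",label(a,(138,118,176,146),.045))
E
```

```text
tcp [0.1198 0.4979 0.254 ] yaw_y 86.35 J [ 68.3  15.2 -10.6  64.1   0.   71.9] t 10.425 w 0.07687432982715592 F [ 1.3 -0.3 -0.7]
tall (array([ 0.6777, -0.1687]), (36.165802001953125, 66.4332504272461), np.float32(1.9199357))
 low (array([ 0.6684, -0.0522]), (66.84890747070312, 37.27641296386719), np.float32(-16.852314))
 mid (array([0.6661, 0.0851]), (65.11769104003906, 51.33400344848633), np.float32(-9.603943))
```

View pics/c4.png

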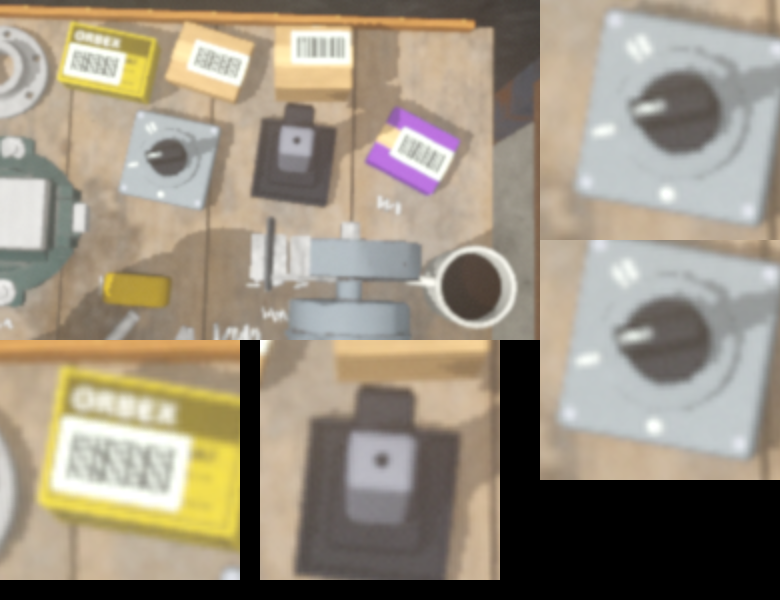

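The dial pointer is at the single bar (about 1.18 rad), the cartons haven't moved, and the mid label is at (0.659, 0.086). The grip top is at (0.560, -0.143). Now I'll pick up the reader.

Call:
jog_arm --plan '[{"x": -480, "y": -611, "z": 0, "wx": 0, "wy": 0, "wz": 0, "fingers": 0.9}, {"x": -480, "y": -611, "z": 0, "wx": 0, "wy": 0, "wz": 0, "fingers": 0.9}, {"x": -480, "y": -611, "z": 0, "wx": 0, "wy": 0, "wz": 0, "fingers": 0.9}, {"x": -480, "y": -611, "z": 0, "wx": 0, "wy": 0, "wz": 0, "fingers": 0.9}, {"x": -480, "y": -611, "z": 0, "wx": 0, "wy": 0, "wz": 0, "fingers": 0.9}, {"x": -480, "y": -611, "z": 0, "wx": 0, "wy": 0, "wz": 0, "fingers": 0.9}, {"x": -480, "y": -611, "z": 0, "wx": 0, "wy": 0, "wz": 0, "fingers": 0.9}, {"x": -480, "y": -611, "z": 0, "wx": 0, "wy": 0, "wz": 0, "fingers": 0.9}, {"x": -480, "y": -611, "z": 0, "wx": 0, "wy": 0, "wz": 0, "fingers": 0.9}, {"x": -480, "y": -611, "z": 0, "wx": 0, "wy": 0, "wz": 0, "fingers": 0.9}, {"x": -480, "y": -611, "z": 0, "wx": 0, "wy": 0, "wz": 0, "fingers": 0.9}, {"x": -480, "y": -611, "z": 0, "wx": 0, "wy": 0, "wz": 0, "fingers": 0.9}, {"x": -480, "y": -611, "z": 0, "wx": 0, "wy": 0, "wz": 0, "fingers": 0.9}, {"x": -480, "y": -611, "z": 0, "wx": 0, "wy": 0, "wz": 0, "fingers": 0.9}, {"x": -480, "y": -611, "z": 0, "wx": 0, "wy": 0, "wz": 0, "fingers": 0.9}, {"x": -480, "y": -611, "z": 0, "wx": 0, "wy": 0, "wz": 0, "fingers": 0.9}]'

```text
clock: 12.48
tcp_pos: [0.5592, -0.1437, 0.2547]
orientation: [[-0.998, 0.065, 0.0], [0.065, 0.998, 0.0], [-0.0, 0.0, -1.0]]
wrist_force: [-0.5, 0.7, 0.7]
grip_width: 0.0767
finger_force: 0.0
```

```bash
python3 go.py .5597 -.1430 .143 86.5
```

```text
tcp [ 0.5592 -0.1437  0.2547] yaw_y 86.26 J [-21.7  22.4  -0.3  67.3   0.  -17.9] t 12.475 w 0.07671424731337105 F [-0.5  0.7  0.7]
[0.5597, -0.143, 0.143, 86.5] xyz mm [ -0.5   0.8 111.7] w [ 0.    0.   -0.24]
```

Call:
jog_arm --newtons 50 --plan '[{"x": 0, "y": 1, "z": 35, "wx": 0, "wy": 0, "wz": 0, "fingers": 0.9}, {"x": 0, "y": 1, "z": 65, "wx": 0, "wy": 0, "wz": 0, "fingers": 0.9}, {"x": 0, "y": 1, "z": 90, "wx": 0, "wy": 0, "wz": 0, "fingers": 0.9}, {"x": 0, "y": 1, "z": 105, "wx": 0, "wy": 0, "wz": 0, "fingers": 0.9}, {"x": 0, "y": 1, "z": 112, "wx": 0, "wy": 0, "wz": 0, "fingers": 0.9}, {"x": 0, "y": 1, "z": 112, "wx": 0, "wy": 0, "wz": 0, "fingers": 0.9}, {"x": 0, "y": 1, "z": 112, "wx": 0, "wy": 0, "wz": 0, "fingers": 0}, {"x": 0, "y": 1, "z": 112, "wx": 0, "wy": 0, "wz": 0, "fingers": 0}, {"x": 0, "y": 1, "z": 112, "wx": 0, "wy": 0, "wz": 0, "fingers": 0}, {"x": 0, "y": 1, "z": 112, "wx": 0, "wy": 0, "wz": 0, "fingers": 0}, {"x": 0, "y": 1, "z": 112, "wx": 0, "wy": 0, "wz": 0, "fingers": 0}, {"x": 0, "y": 1, "z": 112, "wx": 0, "wy": 0, "wz": 0, "fingers": 0}, {"x": 0, "y": 1, "z": 112, "wx": 0, "wy": 0, "wz": 0, "fingers": 0}]'

```text
clock: 14.1
tcp_pos: [0.5603, -0.1434, 0.1429]
orientation: [[-0.998, 0.066, 0.001], [0.066, 0.998, -0.0], [-0.001, 0.0, -1.0]]
wrist_force: [-0.5, 1.0, 5.1]
grip_width: 0.0335
finger_force: 50.3
```

```bash
python3 go.py .5603 -.1434 .323 86.3 .5989 -.1713 .323 91.9 .5989 -.1713 .277 91.9
```

```text
tcp [ 0.5603 -0.1434  0.1429] yaw_y 86.24 J [-21.6  27.  -10.6  52.3   0.  -17.8] t 14.1 w 0.03346770631922929 F [-0.5  1.   5.1]
[0.5603, -0.1434, 0.323, 86.3] xyz mm [  -0.2    0.  -180.1] w [ 0.    0.06 -0.06]
[0.5989, -0.1713, 0.323, 91.9] xyz mm [ -40.5  -25.3 -180. ] w [-0.    0.06 -5.66]
[0.5989, -0.1713, 0.277, 91.9] xyz mm [ -40.5  -25.3 -134. ] w [-0.    0.06 -5.66]
```

Call:
jog_arm --plan '[{"x": 0, "y": 0, "z": -20, "wx": 0, "wy": 0, "wz": 0, "fingers": 0}, {"x": 0, "y": 0, "z": -50, "wx": 0, "wy": 0, "wz": 0, "fingers": 0}, {"x": 0, "y": 0, "z": -90, "wx": 0, "wy": 0, "wz": 0, "fingers": 0}, {"x": 0, "y": 0, "z": -130, "wx": 0, "wy": 0, "wz": 0, "fingers": 0}, {"x": 0, "y": 0, "z": -165, "wx": 0, "wy": 0, "wz": 0, "fingers": 0}, {"x": -20, "y": -12, "z": -180, "wx": 0, "wy": 0, "wz": -3, "fingers": 0}, {"x": -40, "y": -25, "z": -180, "wx": 0, "wy": 0, "wz": -5.7, "fingers": 0}, {"x": -40, "y": -25, "z": -160, "wx": 0, "wy": 0, "wz": -5.7, "fingers": 0}, {"x": -40, "y": -25, "z": -140, "wx": 0, "wy": 0, "wz": -5.7, "fingers": 0}, {"x": -40, "y": -25, "z": -134, "wx": 0, "wy": 0, "wz": -5.7, "fingers": 0}, {"x": -40, "y": -25, "z": -134, "wx": 0, "wy": 0, "wz": -5.7, "fingers": 0}, {"x": -40, "y": -25, "z": -134, "wx": 0, "wy": 0, "wz": -5.7, "fingers": 0}, {"x": -40, "y": -25, "z": -134, "wx": 0, "wy": 0, "wz": -5.7, "fingers": 0}]'

```text
clock: 15.72
tcp_pos: [0.5985, -0.1711, 0.2771]
orientation: [[-0.999, -0.034, 0.001], [-0.034, 0.999, -0.0], [-0.001, -0.0, -1.0]]
wrist_force: [0.4, 0.8, -3.4]
grip_width: 0.0334
finger_force: 50.6
```

```bash
python3 go.py .5989 -.1713 .277 91.9
python3 - <<'E'
from h import *
s=snap("side");t=snap("top")
c=np.vstack([cv2.resize(cv2.cvtColor(i["image"],cv2.COLOR_RGB2BGR)[90:270,100:400],(500,300)) for i in(s,t)]);cv2.imwrite("pics/c5.png",c)
E
```

```text
tcp [ 0.5985 -0.1711  0.2771] yaw_y 91.94 J [-22.7  27.   10.2  73.2   0.  -24.6] t 15.725 w 0.03341540733931405 F [ 0.4  0.8 -3.4]
[0.5989, -0.1713, 0.277, 91.9] xyz mm [-0.4 -0.2  0.1] w [-0.03  0.06  0.04]
```

View pics/c5.png

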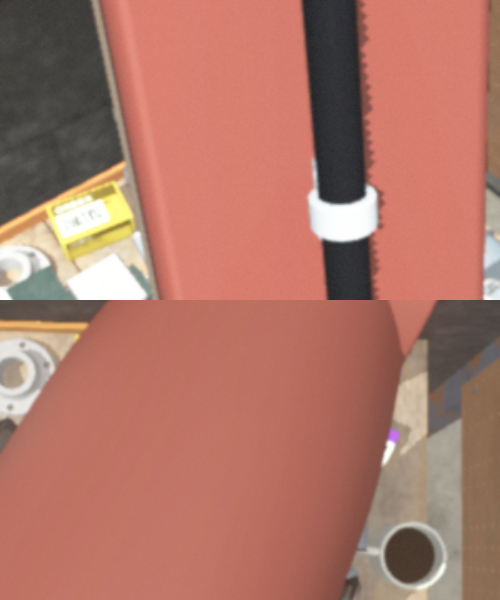

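The arm hides the reader, but the wrist carries its weight (about -3 N) and the grip width still fits. Now the hold.

Call:
jog_arm --plan '[{"x": 0, "y": 0, "z": 0, "wx": 0, "wy": 0, "wz": 0, "fingers": 0}, {"x": 0, "y": 0, "z": 0, "wx": 0, "wy": 0, "wz": 0, "fingers": 0}, {"x": 0, "y": 0, "z": 0, "wx": 0, "wy": 0, "wz": 0, "fingers": 0}, {"x": 0, "y": 0, "z": 0, "wx": 0, "wy": 0, "wz": 0, "fingers": 0}, {"x": 0, "y": 0, "z": 0, "wx": 0, "wy": 0, "wz": 0, "fingers": 0}, {"x": 0, "y": 0, "z": 0, "wx": 0, "wy": 0, "wz": 0, "fingers": 0}, {"x": 0, "y": 0, "z": 0, "wx": 0, "wy": 0, "wz": 0, "fingers": 0}, {"x": 0, "y": 0, "z": 0, "wx": 0, "wy": 0, "wz": 0, "fingers": 0}, {"x": 0, "y": 0, "z": 0, "wx": 0, "wy": 0, "wz": 0, "fingers": 0}, {"x": 0, "y": 0, "z": 0, "wx": 0, "wy": 0, "wz": 0, "fingers": 0}, {"x": 0, "y": 0, "z": 0, "wx": 0, "wy": 0, "wz": 0, "fingers": 0}, {"x": 0, "y": 0, "z": 0, "wx": 0, "wy": 0, "wz": 0, "fingers": 0}, {"x": 0, "y": 0, "z": 0, "wx": 0, "wy": 0, "wz": 0, "fingers": 0}, {"x": 0, "y": 0, "z": 0, "wx": 0, "wy": 0, "wz": 0, "fingers": 0}, {"x": 0, "y": 0, "z": 0, "wx": 0, "wy": 0, "wz": 0, "fingers": 0}, {"x": 0, "y": 0, "z": 0, "wx": 0, "wy": 0, "wz": 0, "fingers": 0}, {"x": 0, "y": 0, "z": 0, "wx": 0, "wy": 0, "wz": 0, "fingers": 0}, {"x": 0, "y": 0, "z": 0, "wx": 0, "wy": 0, "wz": 0, "fingers": 0}, {"x": 0, "y": 0, "z": 0, "wx": 0, "wy": 0, "wz": 0, "fingers": 0}, {"x": 0, "y": 0, "z": 0, "wx": 0, "wy": 0, "wz": 0, "fingers": 0}]'

```text
clock: 18.32
tcp_pos: [0.5982, -0.171, 0.2763]
orientation: [[-0.999, -0.034, 0.0], [-0.034, 0.999, -0.0], [-0.0, -0.0, -1.0]]
wrist_force: [0.1, 0.1, -3.4]
grip_width: 0.0334
finger_force: 50.6
```

Call:
jog_arm --plan '[{"x": 0, "y": 0, "z": 0, "wx": 0, "wy": 0, "wz": 0, "fingers": 0}, {"x": 0, "y": 0, "z": 0, "wx": 0, "wy": 0, "wz": 0, "fingers": 0}, {"x": 0, "y": 0, "z": 0, "wx": 0, "wy": 0, "wz": 0, "fingers": 0}, {"x": 0, "y": 0, "z": 0, "wx": 0, "wy": 0, "wz": 0, "fingers": 0}, {"x": 0, "y": 0, "z": 0, "wx": 0, "wy": 0, "wz": 0, "fingers": 0}, {"x": 0, "y": 0, "z": 0, "wx": 0, "wy": 0, "wz": 0, "fingers": 0}, {"x": 0, "y": 0, "z": 0, "wx": 0, "wy": 0, "wz": 0, "fingers": 0}, {"x": 0, "y": 0, "z": 0, "wx": 0, "wy": 0, "wz": 0, "fingers": 0}, {"x": 0, "y": 0, "z": 0, "wx": 0, "wy": 0, "wz": 0, "fingers": 0}, {"x": 0, "y": 0, "z": 0, "wx": 0, "wy": 0, "wz": 0, "fingers": 0}, {"x": 0, "y": 0, "z": 0, "wx": 0, "wy": 0, "wz": 0, "fingers": 0}, {"x": 0, "y": 0, "z": 0, "wx": 0, "wy": 0, "wz": 0, "fingers": 0}, {"x": 0, "y": 0, "z": 0, "wx": 0, "wy": 0, "wz": 0, "fingers": 0}, {"x": 0, "y": 0, "z": 0, "wx": 0, "wy": 0, "wz": 0, "fingers": 0}]'

```text
clock: 20.08
tcp_pos: [0.5982, -0.171, 0.2763]
orientation: [[-0.999, -0.034, 0.0], [-0.034, 0.999, -0.0], [-0.0, -0.0, -1.0]]
wrist_force: [-1.0, 0.4, -3.5]
grip_width: 0.0335
finger_force: 50.6
```

```bash
python3 go.py .2 .5 .345 91.9
```

```text
tcp [ 0.5982 -0.171   0.2763] yaw_y 91.93 J [-22.7  27.   10.2  73.2  -0.  -24.6] t 20.075 w 0.033451891695938755 F [-1.   0.4 -3.5]
[0.2, 0.5, 0.345, 91.9] xyz mm [375.3 684.1 -68.7] w [-0.    0.    0.03]
```

Call:
jog_arm --plan '[{"x": 0, "y": 0, "z": -40, "wx": 0, "wy": 0, "wz": 0, "fingers": 0}, {"x": 0, "y": 0, "z": -75, "wx": 0, "wy": 0, "wz": 0, "fingers": 0}, {"x": 425, "y": 680, "z": -75, "wx": 0, "wy": 0, "wz": 0, "fingers": 0}, {"x": 425, "y": 680, "z": -75, "wx": 0, "wy": 0, "wz": 0, "fingers": 0}, {"x": 425, "y": 680, "z": -75, "wx": 0, "wy": 0, "wz": 0, "fingers": 0}, {"x": 425, "y": 680, "z": -75, "wx": 0, "wy": 0, "wz": 0, "fingers": 0}, {"x": 425, "y": 680, "z": -75, "wx": 0, "wy": 0, "wz": 0, "fingers": 0}, {"x": 425, "y": 680, "z": -75, "wx": 0, "wy": 0, "wz": 0, "fingers": 0}, {"x": 425, "y": 680, "z": -75, "wx": 0, "wy": 0, "wz": 0, "fingers": 0}, {"x": 425, "y": 680, "z": -75, "wx": 0, "wy": 0, "wz": 0, "fingers": 0}, {"x": 425, "y": 680, "z": -75, "wx": 0, "wy": 0, "wz": 0, "fingers": 0}, {"x": 425, "y": 680, "z": -75, "wx": 0, "wy": 0, "wz": 0, "fingers": 0}, {"x": 425, "y": 680, "z": -75, "wx": 0, "wy": 0, "wz": 0, "fingers": 0}, {"x": 425, "y": 680, "z": -75, "wx": 0, "wy": 0, "wz": 0, "fingers": 0}, {"x": 425, "y": 680, "z": -75, "wx": 0, "wy": 0, "wz": 0, "fingers": 0}, {"x": 425, "y": 680, "z": -75, "wx": 0, "wy": 0, "wz": 0, "fingers": 0}, {"x": 425, "y": 680, "z": -75, "wx": 0, "wy": 0, "wz": 0, "fingers": 0}, {"x": 425, "y": 680, "z": -75, "wx": 0, "wy": 0, "wz": 0, "fingers": 0}]'

```text
clock: 22.32
tcp_pos: [0.1511, 0.4935, 0.3516]
orientation: [[-0.999, -0.032, 0.0], [-0.032, 0.999, 0.0], [-0.0, 0.0, -1.0]]
wrist_force: [0.4, -0.6, -2.6]
grip_width: 0.0335
finger_force: 53.4
```

```bash
python3 - <<'E'
from meas import *
a=snap("top");s=snap("side")
A=cv2.resize(cv2.cvtColor(a["image"],cv2.COLOR_RGB2BGR)[100:270,110:380],(540,340)); 
c=np.zeros((600,780,3),np.uint8);c[:340,:540]=A;c[:240,540:]=ortho(a,.547,.005,.066,60,2);c[240:480,540:]=ortho(a,.554,-.144,.014,60,2)
c[340:580,:240]=ortho(a,.66,.087,.045,60,2);c[350:600,260:540]=cv2.resize(cv2.cvtColor(s["image"],cv2.COLOR_RGB2BGR)[0:384],(280,250));cv2.imwrite("pics/c6.png",c)
print("tall",label(a,(245,112,290,135),.078)); print(" low",label(a,(195,115,238,150),.030));print(" mid",label(a,(138,118,176,146),.045))
E
python3 go.py .5813 .0991 .345 80.4 .5813 .0991 .244 80.4
```

```text
tall (array([ 0.6777, -0.1687]), (36.16473388671875, 66.4332504272461), np.float32(1.9199349))
 low (array([ 0.6684, -0.0522]), (66.84890747070312, 37.27641296386719), np.float32(-16.852314))
 mid (array([0.6661, 0.0851]), (65.11769104003906, 51.33400344848633), np.float32(-9.603943))
tcp [0.1512 0.4936 0.3516] yaw_y 91.84 J [64.9 13.8  2.  78.2 -0.  63. ] t 22.425 w 0.03338068409790701 F [ 0.5  0.1 -3.3]
[0.5813, 0.0991, 0.345, 80.4] xyz mm [-417.2 -408.2    6.6] w [2.000e-02 1.000e-02 1.144e+01]
[0.5813, 0.0991, 0.244, 80.4] xyz mm [-417.1 -408.2  107.6] w [2.000e-02 1.000e-02 1.144e+01]
```

View pics/c6.png

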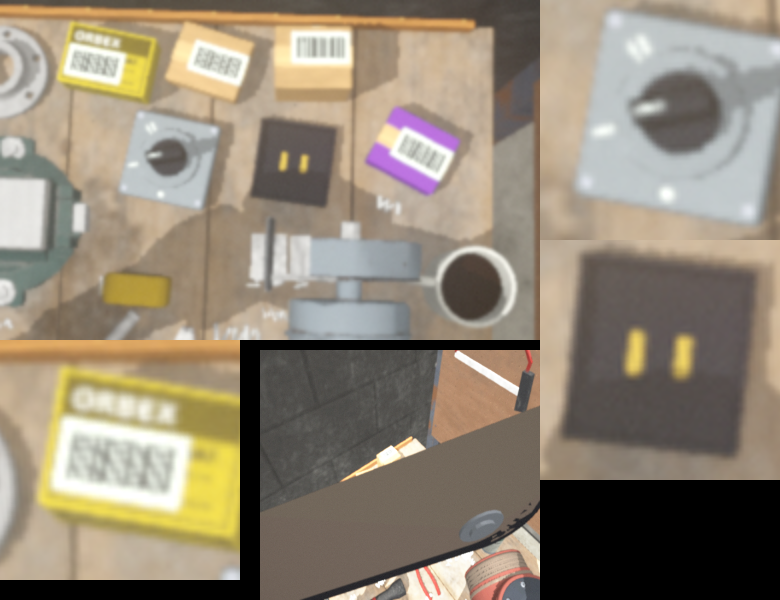

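All cartons are unmoved. The empty dock's centre is (0.557, -0.1445), yaw -6°. Next is the mid (yellow) label.

Call:
jog_arm --plan '[{"x": -417, "y": -408, "z": 5, "wx": 0, "wy": 0, "wz": 11.5, "fingers": 0}, {"x": -417, "y": -408, "z": 5, "wx": 0, "wy": 0, "wz": 11.5, "fingers": 0}, {"x": -417, "y": -408, "z": 5, "wx": 0, "wy": 0, "wz": 11.5, "fingers": 0}, {"x": -417, "y": -408, "z": 5, "wx": 0, "wy": 0, "wz": 11.5, "fingers": 0}, {"x": -417, "y": -408, "z": 5, "wx": 0, "wy": 0, "wz": 11.5, "fingers": 0}, {"x": -417, "y": -408, "z": 5, "wx": 0, "wy": 0, "wz": 11.5, "fingers": 0}, {"x": -417, "y": -408, "z": 5, "wx": 0, "wy": 0, "wz": 11.5, "fingers": 0}, {"x": -417, "y": -408, "z": 5, "wx": 0, "wy": 0, "wz": 11.5, "fingers": 0}, {"x": -417, "y": -408, "z": 5, "wx": 0, "wy": 0, "wz": 11.5, "fingers": 0}, {"x": -417, "y": -408, "z": 5, "wx": 0, "wy": 0, "wz": 11.5, "fingers": 0}, {"x": -417, "y": -408, "z": 5, "wx": 0, "wy": 0, "wz": 11.5, "fingers": 0}, {"x": -417, "y": -408, "z": 5, "wx": 0, "wy": 0, "wz": 11.5, "fingers": 0}, {"x": -417, "y": -408, "z": 5, "wx": 0, "wy": 0, "wz": 11.5, "fingers": 0}, {"x": -417, "y": -408, "z": 35, "wx": 0, "wy": 0, "wz": 11.5, "fingers": 0}, {"x": -417, "y": -408, "z": 70, "wx": 0, "wy": 0, "wz": 11.5, "fingers": 0}, {"x": -417, "y": -408, "z": 95, "wx": 0, "wy": 0, "wz": 11.5, "fingers": 0}, {"x": -417, "y": -408, "z": 105, "wx": 0, "wy": 0, "wz": 11.5, "fingers": 0}, {"x": -417, "y": -408, "z": 105, "wx": 0, "wy": 0, "wz": 11.5, "fingers": 0}, {"x": -417, "y": -408, "z": 105, "wx": 0, "wy": 0, "wz": 11.5, "fingers": 0}]'

```text
clock: 24.8
tcp_pos: [0.5816, 0.1007, 0.2476]
orientation: [[-0.986, 0.166, 0.002], [0.166, 0.986, 0.0], [-0.002, 0.0, -1.0]]
wrist_force: [0.4, 0.1, -3.4]
grip_width: 0.0332
finger_force: 53.4
```

```bash
python3 go.py .5813 .0991 .244 80.4
```

```text
tcp [0.5816 0.1007 0.2476] yaw_y 80.45 J [ 2.7 23.9  1.  67.   0.  12.3] t 24.8 w 0.033190267414504496 F [ 0.4  0.1 -3.4]
[0.5813, 0.0991, 0.244, 80.4] xyz mm [ 0.  -1.7  3.6] w [0.02 0.11 0.05]
```

Call:
jog_arm --plan '[{"x": 0, "y": -1, "z": 2, "wx": 0, "wy": 0, "wz": 0, "fingers": 0}, {"x": 0, "y": -1, "z": 2, "wx": 0, "wy": 0, "wz": 0, "fingers": 0}, {"x": 0, "y": -1, "z": 2, "wx": 0, "wy": 0, "wz": 0, "fingers": 0}, {"x": 0, "y": -1, "z": 2, "wx": 0, "wy": 0, "wz": 0, "fingers": 0}, {"x": 0, "y": -1, "z": 2, "wx": 0, "wy": 0, "wz": 0, "fingers": 0}, {"x": 0, "y": -1, "z": 2, "wx": 0, "wy": 0, "wz": 0, "fingers": 0}, {"x": 0, "y": -1, "z": 2, "wx": 0, "wy": 0, "wz": 0, "fingers": 0}, {"x": 0, "y": -1, "z": 2, "wx": 0, "wy": 0, "wz": 0, "fingers": 0}, {"x": 0, "y": -1, "z": 2, "wx": 0, "wy": 0, "wz": 0, "fingers": 0}, {"x": 0, "y": -1, "z": 2, "wx": 0, "wy": 0, "wz": 0, "fingers": 0}, {"x": 0, "y": -1, "z": 2, "wx": 0, "wy": 0, "wz": 0, "fingers": 0}, {"x": 0, "y": -1, "z": 2, "wx": 0, "wy": 0, "wz": 0, "fingers": 0}, {"x": 0, "y": -1, "z": 2, "wx": 0, "wy": 0, "wz": 0, "fingers": 0}, {"x": 0, "y": -1, "z": 2, "wx": 0, "wy": 0, "wz": 0, "fingers": 0}, {"x": 0, "y": -1, "z": 2, "wx": 0, "wy": 0, "wz": 0, "fingers": 0}, {"x": 0, "y": -1, "z": 2, "wx": 0, "wy": 0, "wz": 0, "fingers": 0}, {"x": 0, "y": -1, "z": 2, "wx": 0, "wy": 0, "wz": 0, "fingers": 0}, {"x": 0, "y": -1, "z": 2, "wx": 0, "wy": 0, "wz": 0, "fingers": 0}, {"x": 0, "y": -1, "z": 2, "wx": 0, "wy": 0, "wz": 0, "fingers": 0}, {"x": 0, "y": -1, "z": 2, "wx": 0, "wy": 0, "wz": 0, "fingers": 0}]'

```text
clock: 27.3
tcp_pos: [0.5808, 0.0996, 0.2443]
orientation: [[-0.986, 0.166, 0.0], [0.166, 0.986, -0.0], [-0.0, -0.0, -1.0]]
wrist_force: [-0.2, -0.2, -2.4]
grip_width: 0.0336
finger_force: 53.4
```

Call:
jog_arm --plan '[{"x": 0, "y": 0, "z": 0, "wx": 0, "wy": 0, "wz": 0, "fingers": 0}, {"x": 0, "y": 0, "z": 0, "wx": 0, "wy": 0, "wz": 0, "fingers": 0}, {"x": 0, "y": 0, "z": 0, "wx": 0, "wy": 0, "wz": 0, "fingers": 0}, {"x": 0, "y": 0, "z": 0, "wx": 0, "wy": 0, "wz": 0, "fingers": 0}, {"x": 0, "y": 0, "z": 0, "wx": 0, "wy": 0, "wz": 0, "fingers": 0}, {"x": 0, "y": 0, "z": 0, "wx": 0, "wy": 0, "wz": 0, "fingers": 0}, {"x": 0, "y": 0, "z": 0, "wx": 0, "wy": 0, "wz": 0, "fingers": 0}, {"x": 0, "y": 0, "z": 0, "wx": 0, "wy": 0, "wz": 0, "fingers": 0}, {"x": 0, "y": 0, "z": 0, "wx": 0, "wy": 0, "wz": 0, "fingers": 0}, {"x": 0, "y": 0, "z": 0, "wx": 0, "wy": 0, "wz": 0, "fingers": 0}, {"x": 0, "y": 0, "z": 0, "wx": 0, "wy": 0, "wz": 0, "fingers": 0}, {"x": 0, "y": 0, "z": 0, "wx": 0, "wy": 0, "wz": 0, "fingers": 0}, {"x": 0, "y": 0, "z": 0, "wx": 0, "wy": 0, "wz": 0, "fingers": 0}, {"x": 0, "y": 0, "z": 0, "wx": 0, "wy": 0, "wz": 0, "fingers": 0}, {"x": 0, "y": 0, "z": -30, "wx": 0, "wy": 0, "wz": 0, "fingers": 0}, {"x": 0, "y": 0, "z": -70, "wx": 0, "wy": 0, "wz": 0, "fingers": 0}, {"x": 0, "y": 0, "z": -105, "wx": 0, "wy": 0, "wz": 0, "fingers": 0}, {"x": 0, "y": 0, "z": -105, "wx": 0, "wy": 0, "wz": 0, "fingers": 0}]'

```text
clock: 29.55
tcp_pos: [0.5821, 0.0997, 0.352]
orientation: [[-0.986, 0.166, 0.005], [0.166, 0.986, 0.0], [-0.005, 0.001, -1.0]]
wrist_force: [0.1, -0.0, -3.5]
grip_width: 0.0336
finger_force: 53.6
```

```bash
python3 go.py .15 .494 .35 80.4
```

```text
tcp [0.5821 0.0997 0.352 ] yaw_y 80.44 J [ 2.6 22.4 14.1 81.5  0.  12.2] t 29.55 w 0.033605996558970314 F [ 0.1 -0.  -3.5]
[0.15, 0.494, 0.35, 80.4] xyz mm [ 4.916e+02  3.171e+02 -1.000e-01] w [0.06 0.28 0.04]
```

Swing aside again to check whether anything moved before the low carton.

Call:
jog_arm --plan '[{"x": 490, "y": 317, "z": 0, "wx": 0, "wy": 0, "wz": 0, "fingers": 0}, {"x": 490, "y": 317, "z": 0, "wx": 0, "wy": 0, "wz": 0, "fingers": 0}, {"x": 490, "y": 317, "z": 0, "wx": 0, "wy": 0, "wz": 0, "fingers": 0}, {"x": 490, "y": 317, "z": 0, "wx": 0, "wy": 0, "wz": 0, "fingers": 0}, {"x": 490, "y": 317, "z": 0, "wx": 0, "wy": 0, "wz": 0, "fingers": 0}, {"x": 490, "y": 317, "z": 0, "wx": 0, "wy": 0, "wz": 0, "fingers": 0}, {"x": 490, "y": 317, "z": 0, "wx": 0, "wy": 0, "wz": 0, "fingers": 0}, {"x": 490, "y": 317, "z": 0, "wx": 0, "wy": 0, "wz": 0, "fingers": 0}, {"x": 490, "y": 317, "z": 0, "wx": 0, "wy": 0, "wz": 0, "fingers": 0}, {"x": 490, "y": 317, "z": 0, "wx": 0, "wy": 0, "wz": 0, "fingers": 0}, {"x": 490, "y": 317, "z": 0, "wx": 0, "wy": 0, "wz": 0, "fingers": 0}, {"x": 490, "y": 317, "z": 0, "wx": 0, "wy": 0, "wz": 0, "fingers": 0}, {"x": 490, "y": 317, "z": 0, "wx": 0, "wy": 0, "wz": 0, "fingers": 0}]'

```text
clock: 31.18
tcp_pos: [0.1511, 0.4929, 0.3491]
orientation: [[-0.986, 0.168, 0.0], [0.168, 0.986, -0.0], [-0.0, -0.0, -1.0]]
wrist_force: [0.2, 0.5, -2.6]
grip_width: 0.0332
finger_force: 53.6
```

```bash
python3 - <<'E'
from meas import *
a=snap("top")
cv2.imwrite("pics/c7.png",cv2.resize(cv2.cvtColor(a["image"],cv2.COLOR_RGB2BGR)[100:270,110:380],(540,340)))
print("tall",label(a,(240,108,295,140),.078)); print(" low",label(a,(190,108,242,155),.030));print(" mid",label(a,(138,118,176,146),.045))
E
python3 go.py .593 -.0294 .35 73.1 .593 -.0294 .229 73.1
```

```text
tall (array([ 0.6777, -0.1687]), (36.165802001953125, 66.4332504272461), np.float32(1.9199357))
 low (array([ 0.6684, -0.0522]), (66.84890747070312, 37.27641296386719), np.float32(-16.852314))
 mid (array([0.6661, 0.0851]), (65.11769104003906, 51.33400344848633), np.float32(-9.603943))
tcp [0.1512 0.493  0.3492] yaw_y 80.35 J [64.8 13.7  1.6 77.9 -0.  74.5] t 31.225 w 0.03341055158585222 F [-0.5  0.3 -3. ]
[0.593, -0.0294, 0.35, 73.1] xyz mm [-523.2 -440.9   -0.7] w [-0.01  0.01  7.25]
[0.593, -0.0294, 0.229, 73.1] xyz mm [-523.2 -440.9  120.3] w [-0.01  0.01  7.25]
```

View pics/c7.png

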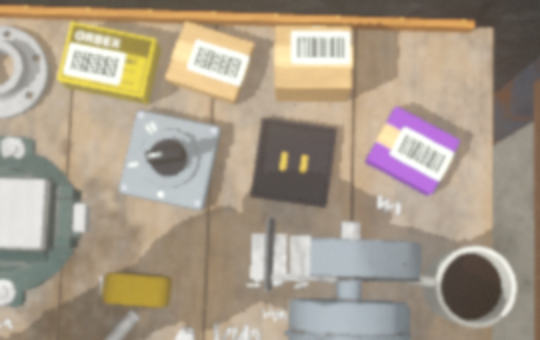

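Nothing has moved; the low carton is still at crop (218,62). Now the low label.

Call:
jog_arm --plan '[{"x": -523, "y": -441, "z": 0, "wx": 0, "wy": 0, "wz": 7, "fingers": 0}, {"x": -523, "y": -441, "z": 0, "wx": 0, "wy": 0, "wz": 7, "fingers": 0}, {"x": -523, "y": -441, "z": 0, "wx": 0, "wy": 0, "wz": 7, "fingers": 0}, {"x": -523, "y": -441, "z": 0, "wx": 0, "wy": 0, "wz": 7, "fingers": 0}, {"x": -523, "y": -441, "z": 0, "wx": 0, "wy": 0, "wz": 7, "fingers": 0}, {"x": -523, "y": -441, "z": 0, "wx": 0, "wy": 0, "wz": 7, "fingers": 0}, {"x": -523, "y": -441, "z": 0, "wx": 0, "wy": 0, "wz": 7, "fingers": 0}, {"x": -523, "y": -441, "z": 0, "wx": 0, "wy": 0, "wz": 7, "fingers": 0}, {"x": -523, "y": -441, "z": 0, "wx": 0, "wy": 0, "wz": 7, "fingers": 0}, {"x": -523, "y": -441, "z": 0, "wx": 0, "wy": 0, "wz": 7, "fingers": 0}, {"x": -523, "y": -441, "z": 0, "wx": 0, "wy": 0, "wz": 7, "fingers": 0}, {"x": -523, "y": -441, "z": 0, "wx": 0, "wy": 0, "wz": 7, "fingers": 0}, {"x": -523, "y": -441, "z": 0, "wx": 0, "wy": 0, "wz": 7, "fingers": 0}, {"x": -523, "y": -441, "z": 35, "wx": 0, "wy": 0, "wz": 7, "fingers": 0}, {"x": -523, "y": -441, "z": 70, "wx": 0, "wy": 0, "wz": 7, "fingers": 0}, {"x": -523, "y": -441, "z": 100, "wx": 0, "wy": 0, "wz": 7, "fingers": 0}, {"x": -523, "y": -441, "z": 120, "wx": 0, "wy": 0, "wz": 7, "fingers": 0}, {"x": -523, "y": -441, "z": 120, "wx": 0, "wy": 0, "wz": 7, "fingers": 0}, {"x": -523, "y": -441, "z": 120, "wx": 0, "wy": 0, "wz": 7, "fingers": 0}]'

```text
clock: 33.6
tcp_pos: [0.593, -0.0278, 0.2307]
orientation: [[-0.959, 0.284, 0.002], [0.284, 0.959, -0.0], [-0.002, 0.0, -1.0]]
wrist_force: [-0.4, -0.1, -2.9]
grip_width: 0.0337
finger_force: 53.8
```

```bash
python3 go.py .593 -.0294 .229 73.1
```

```text
tcp [ 0.593  -0.0278  0.2307] yaw_y 73.47 J [-9.7 24.8 -0.2 64.9  0.   6.8] t 33.6 w 0.03373899284349423 F [-0.4 -0.1 -2.9]
[0.593, -0.0294, 0.229, 73.1] xyz mm [-0.5 -1.6  1.7] w [0.02 0.1  0.37]
```

Call:
jog_arm --plan '[{"x": 0, "y": -1, "z": 0, "wx": 0, "wy": 0, "wz": 0, "fingers": 0}, {"x": 0, "y": -1, "z": 0, "wx": 0, "wy": 0, "wz": 0, "fingers": 0}, {"x": 0, "y": -1, "z": 0, "wx": 0, "wy": 0, "wz": 0, "fingers": 0}, {"x": 0, "y": -1, "z": 0, "wx": 0, "wy": 0, "wz": 0, "fingers": 0}, {"x": 0, "y": -1, "z": 0, "wx": 0, "wy": 0, "wz": 0, "fingers": 0}, {"x": 0, "y": -1, "z": 0, "wx": 0, "wy": 0, "wz": 0, "fingers": 0}, {"x": 0, "y": -1, "z": 0, "wx": 0, "wy": 0, "wz": 0, "fingers": 0}, {"x": 0, "y": -1, "z": 0, "wx": 0, "wy": 0, "wz": 0, "fingers": 0}, {"x": 0, "y": -1, "z": 0, "wx": 0, "wy": 0, "wz": 0, "fingers": 0}, {"x": 0, "y": -1, "z": 0, "wx": 0, "wy": 0, "wz": 0, "fingers": 0}, {"x": 0, "y": -1, "z": 0, "wx": 0, "wy": 0, "wz": 0, "fingers": 0}, {"x": 0, "y": -1, "z": 0, "wx": 0, "wy": 0, "wz": 0, "fingers": 0}, {"x": 0, "y": -1, "z": 0, "wx": 0, "wy": 0, "wz": 0, "fingers": 0}, {"x": 0, "y": -1, "z": 0, "wx": 0, "wy": 0, "wz": 0, "fingers": 0}, {"x": 0, "y": -1, "z": 0, "wx": 0, "wy": 0, "wz": 0, "fingers": 0}, {"x": 0, "y": -1, "z": 0, "wx": 0, "wy": 0, "wz": 0, "fingers": 0}, {"x": 0, "y": -1, "z": 0, "wx": 0, "wy": 0, "wz": 0, "fingers": 0}, {"x": 0, "y": -1, "z": 0, "wx": 0, "wy": 0, "wz": 0, "fingers": 0}, {"x": 0, "y": -1, "z": 0, "wx": 0, "wy": 0, "wz": 0, "fingers": 0}, {"x": 0, "y": -1, "z": 0, "wx": 0, "wy": 0, "wz": 0, "fingers": 0}]'

```text
clock: 36.1
tcp_pos: [0.5925, -0.0291, 0.2293]
orientation: [[-0.959, 0.285, -0.0], [0.285, 0.959, 0.0], [0.0, 0.0, -1.0]]
wrist_force: [0.2, 0.9, -3.0]
grip_width: 0.0333
finger_force: 53.8
```

Call:
jog_arm --plan '[{"x": 0, "y": 0, "z": 0, "wx": 0, "wy": 0, "wz": 0, "fingers": 0}, {"x": 0, "y": 0, "z": 0, "wx": 0, "wy": 0, "wz": 0, "fingers": 0}, {"x": 0, "y": 0, "z": 0, "wx": 0, "wy": 0, "wz": 0, "fingers": 0}, {"x": 0, "y": 0, "z": 0, "wx": 0, "wy": 0, "wz": 0, "fingers": 0}, {"x": 0, "y": 0, "z": 0, "wx": 0, "wy": 0, "wz": 0, "fingers": 0}, {"x": 0, "y": 0, "z": 0, "wx": 0, "wy": 0, "wz": 0, "fingers": 0}, {"x": 0, "y": 0, "z": 0, "wx": 0, "wy": 0, "wz": 0, "fingers": 0}, {"x": 0, "y": 0, "z": 0, "wx": 0, "wy": 0, "wz": 0, "fingers": 0}, {"x": 0, "y": 0, "z": 0, "wx": 0, "wy": 0, "wz": 0, "fingers": 0}, {"x": 0, "y": 0, "z": 0, "wx": 0, "wy": 0, "wz": 0, "fingers": 0}, {"x": 0, "y": 0, "z": 0, "wx": 0, "wy": 0, "wz": 0, "fingers": 0}, {"x": 0, "y": 0, "z": 0, "wx": 0, "wy": 0, "wz": 0, "fingers": 0}, {"x": 0, "y": 0, "z": 0, "wx": 0, "wy": 0, "wz": 0, "fingers": 0}, {"x": 0, "y": 0, "z": 0, "wx": 0, "wy": 0, "wz": 0, "fingers": 0}, {"x": 0, "y": 0, "z": -30, "wx": 0, "wy": 0, "wz": 0, "fingers": 0}, {"x": 0, "y": 0, "z": -80, "wx": 0, "wy": 0, "wz": 0, "fingers": 0}, {"x": 0, "y": 0, "z": -120, "wx": 0, "wy": 0, "wz": 0, "fingers": 0}, {"x": 0, "y": 0, "z": -120, "wx": 0, "wy": 0, "wz": 0, "fingers": 0}]'

```text
clock: 38.35
tcp_pos: [0.5939, -0.0294, 0.3525]
orientation: [[-0.958, 0.285, 0.006], [0.285, 0.958, -0.001], [-0.006, 0.001, -1.0]]
wrist_force: [0.0, 0.8, -4.3]
grip_width: 0.0335
finger_force: 54.1
```

```bash
python3 go.py .15 .494 .35 80.4
```

```text
tcp [ 0.5939 -0.0294  0.3525] yaw_y 73.43 J [-9.9 22.8 14.9 81.7 -0.   6.7] t 38.35 w 0.03350498360732253 F [ 0.   0.8 -4.3]
[0.15, 0.494, 0.35, 80.4] xyz mm [574.7 375.1  -0.6] w [ 0.02  0.34 -6.97]
```

One more swing aside, to confirm that no carton moved around the readings.

Call:
jog_arm --plan '[{"x": 573, "y": 375, "z": 0, "wx": 0, "wy": 0, "wz": -7, "fingers": 0}, {"x": 573, "y": 375, "z": 0, "wx": 0, "wy": 0, "wz": -7, "fingers": 0}, {"x": 573, "y": 375, "z": 0, "wx": 0, "wy": 0, "wz": -7, "fingers": 0}, {"x": 573, "y": 375, "z": 0, "wx": 0, "wy": 0, "wz": -7, "fingers": 0}, {"x": 573, "y": 375, "z": 0, "wx": 0, "wy": 0, "wz": -7, "fingers": 0}, {"x": 573, "y": 375, "z": 0, "wx": 0, "wy": 0, "wz": -7, "fingers": 0}, {"x": 573, "y": 375, "z": 0, "wx": 0, "wy": 0, "wz": -7, "fingers": 0}, {"x": 573, "y": 375, "z": 0, "wx": 0, "wy": 0, "wz": -7, "fingers": 0}, {"x": 573, "y": 375, "z": 0, "wx": 0, "wy": 0, "wz": -7, "fingers": 0}, {"x": 573, "y": 375, "z": 0, "wx": 0, "wy": 0, "wz": -7, "fingers": 0}, {"x": 573, "y": 375, "z": 0, "wx": 0, "wy": 0, "wz": -7, "fingers": 0}, {"x": 573, "y": 375, "z": 0, "wx": 0, "wy": 0, "wz": -7, "fingers": 0}, {"x": 573, "y": 375, "z": 0, "wx": 0, "wy": 0, "wz": -7, "fingers": 0}, {"x": 573, "y": 375, "z": 0, "wx": 0, "wy": 0, "wz": -7, "fingers": 0}]'

```text
clock: 40.1
tcp_pos: [0.1509, 0.4928, 0.349]
orientation: [[-0.986, 0.168, -0.0], [0.168, 0.986, -0.001], [-0.0, -0.001, -1.0]]
wrist_force: [0.4, -0.1, -2.6]
grip_width: 0.0338
finger_force: 53.9
```

```bash
python3 - <<'E'
from meas import *
a=snap("top")
print("tall",label(a,(240,108,295,140),.078)); print(" low",label(a,(190,108,242,155),.030));print(" mid",label(a,(138,118,176,146),.045))
E
python3 go.py .5583 -.1443 .34 84.5 .5583 -.1443 .1435 84.5
```

```text
tall (array([ 0.6613, -0.1326]), (66.3152084350586, 37.68359375), np.float32(-13.654374))
 low (array([ 0.6694, -0.0454]), (60.963531494140625, 37.5543212890625), np.float32(-13.300246))
 mid (array([0.6661, 0.0851]), (65.11769104003906, 51.33400344848633), np.float32(-9.603943))
tcp [0.1511 0.4929 0.3492] yaw_y 80.33 J [64.8 13.7  1.6 77.9 -0.  74.5] t 40.15 w 0.03394611100873879 F [-0.  -0.  -2.8]
[0.5583, -0.1443, 0.34, 84.5] xyz mm [-508.4 -559.7    9.4] w [-0.02  0.   -4.17]
[0.5583, -0.1443, 0.1435, 84.5] xyz mm [-508.4 -559.7  205.9] w [-0.02  0.   -4.17]
```

The tall carton moved after it was read. I'll look at that and at the low carton.

Run:
```python
from meas import *
a=snap("top")
cv2.imwrite("pics/c8.png",cv2.resize(cv2.cvtColor(a["image"],cv2.COLOR_RGB2BGR)[95:215,130:350],(780,425),interpolation=cv2.INTER_CUBIC))
print(" low",label(a,(190,108,248,155),.030),label(a,(190,108,230,155),.030),label(a,(235,108,300,155),.078))
for n in("carton_low_label","carton_tall_label"):
  for d in robot.outline_of("top",n): print(n,round(d["p"],2),np.round(d["uv"],1),d["pixels"].sum())
```

```text
low (array([ 0.6694, -0.0454]), (60.963531494140625, 37.5543212890625), np.float32(-13.300246)) (array([ 0.6694, -0.0452]), (60.56069564819336, 37.5543212890625), np.float32(-13.300155)) (array([ 0.6614, -0.1323]), (66.73529052734375, 37.67470169067383), np.float32(-14.357519))
carton_low_label 0.9 [212.1 131. ] 1121
carton_low_label 0.74 [315.4 172.1] 1185
carton_tall_label 0.55 [249.6 136.6] 1474
```

View pics/c8.png

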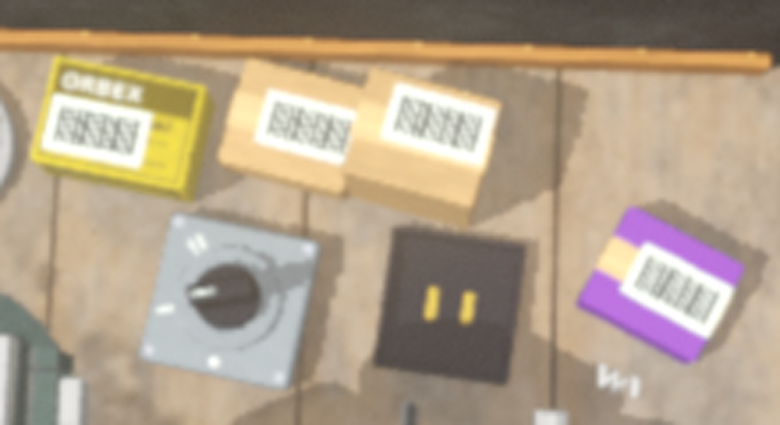

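The tall carton was knocked left after its reading, up against the low one. The low label shifted only about 4 mm, well inside tolerance, so its reading stands. The tall carton's near corner is now at about (0.609, -0.155), close to where the reader's head will be (7 mm above it). I'll therefore set the reader down about 4 mm on the robot's side of the dock's middle.

```bash
python3 go.py .5535 -.1443 .345 84.5
```

```text
tcp [0.1509 0.4932 0.3495] yaw_y 80.35 J [64.9 13.7  1.6 77.9 -0.  74.5] t 40.3 w 0.03345837841406387 F [ 0.2  0.4 -4. ]
[0.5535, -0.1443, 0.345, 84.5] xyz mm [-503.8 -560.9    4.4] w [ 0.01  0.01 -4.15]
```

Call:
jog_arm --plan '[{"x": -504, "y": -561, "z": 0, "wx": 0, "wy": 0, "wz": -4, "fingers": 0}, {"x": -504, "y": -561, "z": 0, "wx": 0, "wy": 0, "wz": -4, "fingers": 0}, {"x": -504, "y": -561, "z": 0, "wx": 0, "wy": 0, "wz": -4, "fingers": 0}, {"x": -504, "y": -561, "z": 0, "wx": 0, "wy": 0, "wz": -4, "fingers": 0}, {"x": -504, "y": -561, "z": 0, "wx": 0, "wy": 0, "wz": -4, "fingers": 0}, {"x": -504, "y": -561, "z": 0, "wx": 0, "wy": 0, "wz": -4, "fingers": 0}, {"x": -504, "y": -561, "z": 0, "wx": 0, "wy": 0, "wz": -4, "fingers": 0}, {"x": -504, "y": -561, "z": 0, "wx": 0, "wy": 0, "wz": -4, "fingers": 0}, {"x": -504, "y": -561, "z": 0, "wx": 0, "wy": 0, "wz": -4, "fingers": 0}, {"x": -504, "y": -561, "z": 0, "wx": 0, "wy": 0, "wz": -4, "fingers": 0}, {"x": -504, "y": -561, "z": 0, "wx": 0, "wy": 0, "wz": -4, "fingers": 0}, {"x": -504, "y": -561, "z": 0, "wx": 0, "wy": 0, "wz": -4, "fingers": 0}, {"x": -504, "y": -561, "z": 0, "wx": 0, "wy": 0, "wz": -4, "fingers": 0}, {"x": -504, "y": -561, "z": 0, "wx": 0, "wy": 0, "wz": -4, "fingers": 0}, {"x": -504, "y": -561, "z": 0, "wx": 0, "wy": 0, "wz": -4, "fingers": 0}, {"x": -504, "y": -561, "z": 30, "wx": 0, "wy": 0, "wz": -4, "fingers": 0}, {"x": -504, "y": -561, "z": 70, "wx": 0, "wy": 0, "wz": -4, "fingers": 0}, {"x": -504, "y": -561, "z": 110, "wx": 0, "wy": 0, "wz": -4, "fingers": 0}, {"x": -504, "y": -561, "z": 130, "wx": 0, "wy": 0, "wz": -4, "fingers": 0}, {"x": -504, "y": -561, "z": 130, "wx": 0, "wy": 0, "wz": -4, "fingers": 0}]'

```text
clock: 42.8
tcp_pos: [0.5528, -0.1419, 0.2186]
orientation: [[-0.995, 0.096, -0.002], [0.096, 0.995, 0.001], [0.002, 0.001, -1.0]]
wrist_force: [0.1, -0.5, -2.4]
grip_width: 0.0333
finger_force: 54.4
```

```bash
python3 go.py .5535 -.1443 .1435 84.5
```

```text
tcp [ 0.5528 -0.1419  0.2186] yaw_y 84.51 J [-21.7  22.9  -5.   62.2   0.  -16.2] t 42.8 w 0.033288124672268306 F [ 0.1 -0.5 -2.4]
[0.5535, -0.1443, 0.1435, 84.5] xyz mm [-1.1 -2.4 75.1] w [ 0.04 -0.12  0.01]
```

Call:
jog_arm --plan '[{"x": 0, "y": -1, "z": 15, "wx": 0, "wy": 0, "wz": 0, "fingers": 0}, {"x": 0, "y": -1, "z": 30, "wx": 0, "wy": 0, "wz": 0, "fingers": 0}, {"x": 0, "y": -1, "z": 45, "wx": 0, "wy": 0, "wz": 0, "fingers": 0}, {"x": 0, "y": -1, "z": 58, "wx": 0, "wy": 0, "wz": 0, "fingers": 0}, {"x": 0, "y": -1, "z": 66, "wx": 0, "wy": 0, "wz": 0, "fingers": 0}, {"x": 0, "y": -1, "z": 71, "wx": 0, "wy": 0, "wz": 0, "fingers": 0}, {"x": 0, "y": -1, "z": 71, "wx": 0, "wy": 0, "wz": 0, "fingers": 0}, {"x": 0, "y": -1, "z": 71, "wx": 0, "wy": 0, "wz": 0, "fingers": 0}]'

```text
clock: 43.8
tcp_pos: [0.5542, -0.1444, 0.1487]
orientation: [[-0.995, 0.097, 0.001], [0.097, 0.995, -0.0], [-0.001, -0.0, -1.0]]
wrist_force: [0.4, -0.1, -1.5]
grip_width: 0.0334
finger_force: 54.6
```

Call:
jog_arm --plan '[{"x": 0, "y": 0, "z": 2, "wx": 0, "wy": 0, "wz": 0, "fingers": 0}, {"x": 0, "y": 0, "z": 4, "wx": 0, "wy": 0, "wz": 0, "fingers": 0}, {"x": 0, "y": 0, "z": 5, "wx": 0, "wy": 0, "wz": 0, "fingers": 0}, {"x": 0, "y": 0, "z": 5, "wx": 0, "wy": 0, "wz": 0, "fingers": 0}, {"x": 0, "y": 0, "z": 5, "wx": 0, "wy": 0, "wz": 0, "fingers": 0}]'

```text
clock: 44.42
tcp_pos: [0.5539, -0.1443, 0.1434]
orientation: [[-0.995, 0.097, 0.0], [0.097, 0.995, -0.0], [-0.0, -0.0, -1.0]]
wrist_force: [-0.1, -0.8, -1.7]
grip_width: 0.0336
finger_force: 54.7
```

Call:
jog_arm --plan '[{"x": 0, "y": 0, "z": 0.5, "wx": 0, "wy": 0, "wz": 0, "fingers": 0}, {"x": 0, "y": 0, "z": 0.5, "wx": 0, "wy": 0, "wz": 0, "fingers": 0.9}, {"x": 0, "y": 0, "z": 0.5, "wx": 0, "wy": 0, "wz": 0, "fingers": 0.9}, {"x": 0, "y": 0, "z": 0.5, "wx": 0, "wy": 0, "wz": 0, "fingers": 0.9}, {"x": 0, "y": 0, "z": 0.5, "wx": 0, "wy": 0, "wz": 0, "fingers": 0.9}, {"x": 0, "y": 0, "z": 0.5, "wx": 0, "wy": 0, "wz": 0, "fingers": 0.9}, {"x": 0, "y": 0, "z": -15, "wx": 0, "wy": 0, "wz": 0, "fingers": 0.9}, {"x": 0, "y": 0, "z": -45, "wx": 0, "wy": 0, "wz": 0, "fingers": 0.9}, {"x": 0, "y": 0, "z": -80, "wx": 0, "wy": 0, "wz": 0, "fingers": 0.9}, {"x": 0, "y": 0, "z": -110, "wx": 0, "wy": 0, "wz": 0, "fingers": 0.9}, {"x": 0, "y": 0, "z": -110, "wx": 0, "wy": 0, "wz": 0, "fingers": 0.9}]'

```text
clock: 45.8
tcp_pos: [0.5553, -0.1448, 0.2567]
orientation: [[-0.995, 0.097, 0.005], [0.097, 0.995, -0.002], [-0.005, -0.002, -1.0]]
wrist_force: [0.5, -0.3, -0.4]
grip_width: 0.0764
finger_force: 0.0
```

```bash
python3 go.py .15 .494 .255 84.5
```

```text
tcp [ 0.5553 -0.1448  0.2567] yaw_y 84.44 J [-21.9  21.7  -1.   67.    0.  -16.4] t 45.8 w 0.07639156191334574 F [ 0.5 -0.3 -0.4]
[0.15, 0.494, 0.255, 84.5] xyz mm [465.3 596.5  -1.6] w [-0.09  0.3  -0.06]
```

Call:
jog_arm --plan '[{"x": 465, "y": 596, "z": 0, "wx": 0, "wy": 0, "wz": 0, "fingers": 0.6}, {"x": 465, "y": 596, "z": 0, "wx": 0, "wy": 0, "wz": 0, "fingers": 0.6}, {"x": 465, "y": 596, "z": 0, "wx": 0, "wy": 0, "wz": 0, "fingers": 0.6}, {"x": 465, "y": 596, "z": 0, "wx": 0, "wy": 0, "wz": 0, "fingers": 0.6}, {"x": 465, "y": 596, "z": 0, "wx": 0, "wy": 0, "wz": 0, "fingers": 0.6}, {"x": 465, "y": 596, "z": 0, "wx": 0, "wy": 0, "wz": 0, "fingers": 0.6}, {"x": 465, "y": 596, "z": 0, "wx": 0, "wy": 0, "wz": 0, "fingers": 0.6}, {"x": 465, "y": 596, "z": 0, "wx": 0, "wy": 0, "wz": 0, "fingers": 0.6}, {"x": 465, "y": 596, "z": 0, "wx": 0, "wy": 0, "wz": 0, "fingers": 0.6}, {"x": 465, "y": 596, "z": 0, "wx": 0, "wy": 0, "wz": 0, "fingers": 0.6}, {"x": 465, "y": 596, "z": 0, "wx": 0, "wy": 0, "wz": 0, "fingers": 0.6}, {"x": 465, "y": 596, "z": 0, "wx": 0, "wy": 0, "wz": 0, "fingers": 0.6}, {"x": 465, "y": 596, "z": 0, "wx": 0, "wy": 0, "wz": 0, "fingers": 0.6}, {"x": 465, "y": 596, "z": 0, "wx": 0, "wy": 0, "wz": 0, "fingers": 0.6}]'

```text
clock: 47.55
tcp_pos: [0.1485, 0.4935, 0.2528]
orientation: [[-0.995, 0.096, -0.0], [0.096, 0.995, -0.001], [0.0, -0.001, -1.0]]
wrist_force: [-0.1, 1.2, 0.2]
grip_width: 0.0513
finger_force: 0.0
```

```bash
python3 go.py .555 -.001 .254 11.2
python3 - <<'E'
from meas import *
a=snap("top")
A=cv2.resize(cv2.cvtColor(a["image"],cv2.COLOR_RGB2BGR)[100:270,110:380],(540,340)); 
c=np.zeros((580,780,3),np.uint8);c[:340,:540]=A;c[:240,540:]=ortho(a,.547,.005,.066,60,2);c[240:480,540:]=ortho(a,.557,-.1445,.014,60,2);c[340:580,:240]=ortho(a,.557,-.1445,.16,60,2)
cv2.imwrite("pics/c9.png",c)
E
```

```text
tcp [0.1485 0.4935 0.2528] yaw_y 84.5 J [ 65.1  15.7 -10.2  64.2  -0.   70.6] t 47.55 w 0.05133592086465889 F [-0.1  1.2  0.2]
[0.555, -0.001, 0.254, 11.2] xyz mm [-452.  -453.3   -0.6] w [-8.00e-02  5.00e-02  7.33e+01]
```

View pics/c9.png

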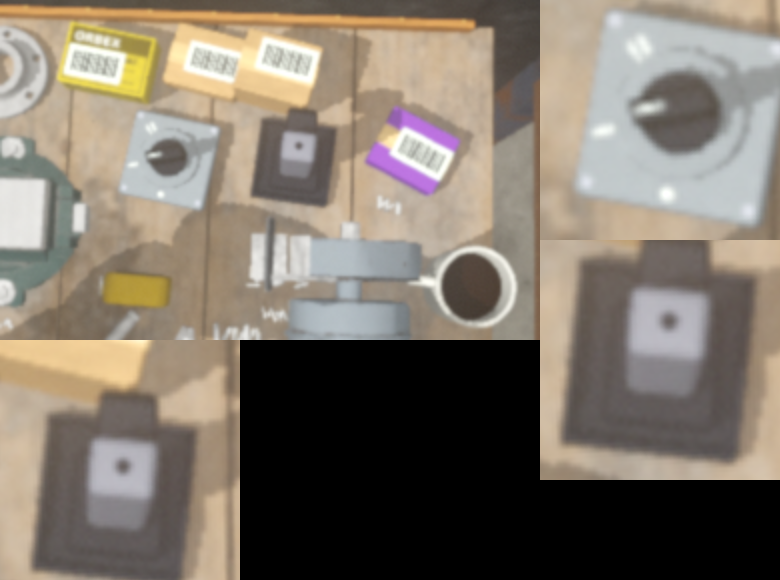

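The reader stands upright in the dock, with the grip top at about (0.553, -0.145), and the dial is still at the single bar. Next I'll turn the dial off.

Call:
jog_arm --plan '[{"x": -452, "y": -453, "z": 0, "wx": 0, "wy": 0, "wz": 73, "fingers": 0.55}, {"x": -452, "y": -453, "z": 0, "wx": 0, "wy": 0, "wz": 73, "fingers": 0.55}, {"x": -452, "y": -453, "z": 0, "wx": 0, "wy": 0, "wz": 73, "fingers": 0.55}, {"x": -452, "y": -453, "z": 0, "wx": 0, "wy": 0, "wz": 73, "fingers": 0.55}, {"x": -452, "y": -453, "z": 0, "wx": 0, "wy": 0, "wz": 73, "fingers": 0.55}, {"x": -452, "y": -453, "z": 0, "wx": 0, "wy": 0, "wz": 73, "fingers": 0.55}, {"x": -452, "y": -453, "z": 0, "wx": 0, "wy": 0, "wz": 73, "fingers": 0.55}, {"x": -452, "y": -453, "z": 0, "wx": 0, "wy": 0, "wz": 73, "fingers": 0.55}, {"x": -452, "y": -453, "z": 0, "wx": 0, "wy": 0, "wz": 73, "fingers": 0.55}, {"x": -452, "y": -453, "z": 0, "wx": 0, "wy": 0, "wz": 73, "fingers": 0.55}, {"x": -452, "y": -453, "z": 0, "wx": 0, "wy": 0, "wz": 73, "fingers": 0.55}, {"x": -452, "y": -453, "z": 0, "wx": 0, "wy": 0, "wz": 73, "fingers": 0.55}, {"x": -452, "y": -453, "z": 0, "wx": 0, "wy": 0, "wz": 73, "fingers": 0.55}, {"x": -452, "y": -453, "z": 40, "wx": 0, "wy": 0, "wz": 73, "fingers": 0.55}, {"x": -452, "y": -453, "z": 80, "wx": 0, "wy": 0, "wz": 73, "fingers": 0.55}, {"x": -452, "y": -453, "z": 120, "wx": 0, "wy": 0, "wz": 73, "fingers": 0.55}, {"x": -452, "y": -453, "z": 120, "wx": 0, "wy": 0, "wz": 73, "fingers": 0.55}, {"x": -452, "y": -453, "z": 120, "wx": 0, "wy": 0, "wz": 73, "fingers": 0.55}]'

```text
clock: 49.85
tcp_pos: [0.5552, -0.0001, 0.135]
orientation: [[-0.199, 0.98, 0.002], [0.98, 0.199, -0.0], [-0.0, 0.002, -1.0]]
wrist_force: [-0.4, -1.4, 0.6]
grip_width: 0.0472
finger_force: 0.0
```

```bash
python3 go.py .555 -.001 .0645 11.2
```

```text
tcp [ 5.552e-01 -1.000e-04  1.350e-01] yaw_y 11.5 J [ -7.6  25.1 -15.   49.7   0.   70.9] t 49.85 w 0.04718418518536591 F [-0.4 -1.4  0.6]
[0.555, -0.001, 0.0645, 11.2] xyz mm [-0.8 -0.5 70.5] w [0.09 0.03 0.3 ]
```

Call:
jog_arm --newtons 35 --plan '[{"x": 0, "y": 0, "z": 25, "wx": 0, "wy": 0, "wz": 0, "fingers": 0.55}, {"x": 0, "y": 0, "z": 45, "wx": 0, "wy": 0, "wz": 0, "fingers": 0.55}, {"x": 0, "y": 0, "z": 62, "wx": 0, "wy": 0, "wz": 0, "fingers": 0.55}, {"x": 0, "y": 0, "z": 68, "wx": 0, "wy": 0, "wz": 0, "fingers": 0.55}, {"x": 0, "y": 0, "z": 68, "wx": 0, "wy": 0, "wz": 0, "fingers": 0.55}, {"x": 0, "y": 0, "z": 68, "wx": 0, "wy": 0, "wz": 0, "fingers": 0}, {"x": 0, "y": 0, "z": 68, "wx": 0, "wy": 0, "wz": 0, "fingers": 0}, {"x": 0, "y": 0, "z": 68, "wx": 0, "wy": 0, "wz": 0, "fingers": 0}, {"x": 0, "y": 0, "z": 68, "wx": 0, "wy": 0, "wz": 0, "fingers": 0}, {"x": 0, "y": 0, "z": 68, "wx": 0, "wy": 0, "wz": 0, "fingers": 0}, {"x": 0, "y": 0, "z": 68, "wx": 0, "wy": 0, "wz": 0, "fingers": 0}]'

```text
clock: 51.22
tcp_pos: [0.556, -0.0006, 0.0663]
orientation: [[-0.198, 0.98, 0.003], [0.98, 0.198, 0.0], [-0.0, 0.002, -1.0]]
wrist_force: [2.1, 1.4, 6.0]
grip_width: 0.0135
finger_force: 39.1
```

Call:
jog_arm --plan '[{"x": 0, "y": 0, "z": 0, "wx": 0, "wy": 0, "wz": -7, "fingers": 0}, {"x": 0, "y": 0, "z": 0, "wx": 0, "wy": 0, "wz": -15, "fingers": 0}, {"x": 0, "y": 0, "z": 0, "wx": 0, "wy": 0, "wz": -23, "fingers": 0}, {"x": 0, "y": 0, "z": 0, "wx": 0, "wy": 0, "wz": -31, "fingers": 0}, {"x": 0, "y": 0, "z": 0, "wx": 0, "wy": 0, "wz": -39, "fingers": 0}, {"x": 0, "y": 0, "z": 0, "wx": 0, "wy": 0, "wz": -47, "fingers": 0}, {"x": 0, "y": 0, "z": 0, "wx": 0, "wy": 0, "wz": -54, "fingers": 0}, {"x": 0, "y": 0, "z": 0, "wx": 0, "wy": 0, "wz": -60, "fingers": 0}, {"x": 0, "y": 0, "z": 0, "wx": 0, "wy": 0, "wz": -64, "fingers": 0}, {"x": 0, "y": 0, "z": 0, "wx": 0, "wy": 0, "wz": -67, "fingers": 0}, {"x": 0, "y": 0, "z": 0, "wx": 0, "wy": 0, "wz": -67, "fingers": 0}, {"x": 0, "y": 0, "z": 0, "wx": 0, "wy": 0, "wz": -67, "fingers": 0}, {"x": 0, "y": 0, "z": 0, "wx": 0, "wy": 0, "wz": -67, "fingers": 0}]'

```text
clock: 52.85
tcp_pos: [0.5578, 0.0009, 0.0664]
orientation: [[-0.98, 0.199, 0.006], [0.199, 0.98, 0.003], [-0.005, 0.004, -1.0]]
wrist_force: [8.8, 9.2, 0.2]
grip_width: 0.0133
finger_force: 38.3
```

```bash
python3 -c "
from cell import robot
s=robot.get_state();print(s['wrist_torque'],s['wrist_force'],s['tcp_pos'])"; python3 go.py .15 .494 .25 78
```

```text
[ 1.94266114 -1.93203238 -0.00249289] [8.84722699 9.1908209  0.16491323] [0.55775738 0.00089726 0.06636516]
tcp [0.5578 0.0009 0.0664] yaw_y 78.52 J [ -7.5  29.8 -19.4  40.5   0.2   3.9] t 52.85 w 0.013267865489625382 F [8.8 9.2 0.2]
[0.15, 0.494, 0.25, 78.0] xyz mm [ 496.8  402.9 -184.4] w [0.26 0.29 0.51]
```

Call:
jog_arm --plan '[{"x": 0, "y": 0, "z": 0, "wx": 0, "wy": 0, "wz": -1, "fingers": 0}, {"x": 0, "y": 0, "z": 0, "wx": 0, "wy": 0, "wz": -1, "fingers": 0.55}, {"x": 0, "y": 0, "z": 0, "wx": 0, "wy": 0, "wz": -1, "fingers": 0.55}, {"x": 0, "y": 0, "z": 0, "wx": 0, "wy": 0, "wz": -1, "fingers": 0.55}, {"x": 0, "y": 0, "z": -30, "wx": 0, "wy": 0, "wz": -1, "fingers": 0.55}, {"x": 0, "y": 0, "z": -80, "wx": 0, "wy": 0, "wz": -1, "fingers": 0.55}, {"x": 0, "y": 0, "z": -130, "wx": 0, "wy": 0, "wz": -1, "fingers": 0.55}, {"x": 0, "y": 0, "z": -185, "wx": 0, "wy": 0, "wz": -1, "fingers": 0.55}, {"x": 0, "y": 0, "z": -185, "wx": 0, "wy": 0, "wz": -1, "fingers": 0.55}, {"x": 495, "y": 400, "z": -185, "wx": 0, "wy": 0, "wz": -1, "fingers": 0.55}, {"x": 495, "y": 400, "z": -185, "wx": 0, "wy": 0, "wz": -1, "fingers": 0.55}, {"x": 495, "y": 400, "z": -185, "wx": 0, "wy": 0, "wz": -1, "fingers": 0.55}, {"x": 495, "y": 400, "z": -185, "wx": 0, "wy": 0, "wz": -1, "fingers": 0.55}, {"x": 495, "y": 400, "z": -185, "wx": 0, "wy": 0, "wz": -1, "fingers": 0.55}, {"x": 495, "y": 400, "z": -185, "wx": 0, "wy": 0, "wz": -1, "fingers": 0.55}, {"x": 495, "y": 400, "z": -185, "wx": 0, "wy": 0, "wz": -1, "fingers": 0.55}, {"x": 495, "y": 400, "z": -185, "wx": 0, "wy": 0, "wz": -1, "fingers": 0.55}, {"x": 495, "y": 400, "z": -185, "wx": 0, "wy": 0, "wz": -1, "fingers": 0.55}, {"x": 495, "y": 400, "z": -185, "wx": 0, "wy": 0, "wz": -1, "fingers": 0.55}, {"x": 495, "y": 400, "z": -185, "wx": 0, "wy": 0, "wz": -1, "fingers": 0.55}]'

```text
clock: 55.35
tcp_pos: [0.1473, 0.492, 0.249]
orientation: [[-0.984, 0.179, -0.001], [0.18, 0.984, -0.001], [0.001, -0.001, -1.0]]
wrist_force: [0.4, -0.6, -0.2]
grip_width: 0.0471
finger_force: 0.0
```

```bash
python3 go.py
python3 - <<'E'
from meas import *
a=snap("top")
c=np.zeros((360,780,3),np.uint8);c[:340,:540]=cv2.resize(cv2.cvtColor(a["image"],cv2.COLOR_RGB2BGR)[100:270,110:380],(540,340));c[:240,540:]=ortho(a,.5545,-.0005,.066,60,2)
cv2.imwrite("pics/c10.png",c)
E
```

```text
tcp [0.1473 0.492  0.249 ] yaw_y 79.66 J [ 65.2  15.6 -10.9  63.6   0.   75.5] t 55.35 w 0.04705591432330392 F [ 0.4 -0.6 -0.2]
```

View pics/c10.png

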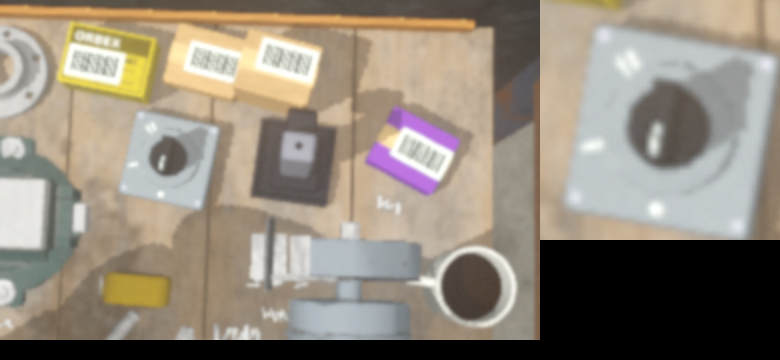

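The pointer is at the single dot, the reader stands in the dock, and the arm is clear. I'm handing the job in.

```bash
python3 -c "
from cell import robot
print(robot.finish_job())"
```

```text
the job is handed in; nothing more can be done
None
```

I handed in the job and got no verdict back: I held the reader over the three cartons' labels present (78, 45 and 30 mm; no blue one), returned it to its dock and turned the selector to the dot; the tall carton was knocked aside after its hold, shifting the low label about 4 mm, which is within tolerance.

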